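# Sort the clutter on the bathroom vanity

## Task

Tidy the five small things on the vanity into their places: the pill case and the contact lens case lie flat, right way up, side by side on the floor of the oblong tray; the perfume atomizer and the cream jar stand upright together in the round dish; and the lipstick stands upright in the small square well. Set the atomizer and the jar down gently, without dropping them, and leave the brush cup and the soap bottle where they stand.

Things in the scene. Friction and masses are not known exactly. Their poses are not given: they have to be found in the camera images.
- pill_case: Loose nickel-plated pill case, a flat rounded metal box 58 (own x) x 38 (own y) x 18 mm high, about 60 g, lying flat on the counter. Origin at the centre of its underside, z up. Grasp across the 38 mm. Goes in the tray.
- lens_case: Loose clear plastic contact lens case lying flat: two round wells of 30 mm diameter, 16 mm high, their centres 18 mm either side of the middle along own x, joined by a straight-sided waist 28 mm wide (own y) and 12 mm high; 66 x 30 mm overall, about 30 g. Origin at the centre of its underside, z up. Grasp across the waist (own y). Goes in the tray.
- atomizer: Loose lilac glass perfume atomizer, standing: round body of 38 mm diameter straight up to 46 mm high, shoulder to 56 mm, then a nickel pump 15 to 19 mm across with a short side nozzle; 82 mm high in all, about 90 g. Origin at the centre of its underside, z up. Grasp round the body, any yaw. Goes in the dish.
- jar: Loose squat round cream jar, white ceramic with a nickel lid: 46 mm diameter below 22 mm height, lid 48 mm diameter from 22 to 36 mm height (the top), about 100 g. Origin at the centre of its underside, z up. Grasp across the round, any yaw. Goes in the dish.
- lipstick: Loose closed lipstick, a slim black tube of 22 mm diameter with a thin brass ring at mid-height, 75 mm high, standing, about 35 g. Origin at the centre of its underside, z up. Grasp near its top, any yaw. Goes in the well.
- tray: Fixed oblong light-wood tray, 120 (own x) x 190 (own y) mm outside, 14 mm high, walls and floor 4 mm thick (inside 112 x 182 mm, floor 4 mm above the counter). Origin at the centre of its underside, z up.
- dish: Fixed round grey stoneware dish, 160 mm outer diameter at the rim (about 146 mm across its flat floor), 14 mm high; floor 5 mm above the counter, wall 4 mm. Origin at the centre of its underside, z up.
- well: Fixed small square grey stoneware well, open at the top, 54 x 54 mm outside, 46 x 46 mm inside, 35 mm high, floor 4 mm above the counter. Origin at the centre of its underside, z up, x and y along its sides.
- brush_cup: Bystander, loose: pink ceramic cup, 76 mm across, 95 mm high, with three makeup brushes standing up to 165 mm above the counter. Leave it alone. Origin at the centre of its underside.
- soap_bottle: Bystander, loose: white round soap bottle, 60 mm across, with a nickel pump, 147 mm high. Leave it alone. Origin at the centre of its underside.

How it is judged (in metres and radians):
At the end, for the whole second after the job is handed in: On its floor within 1 to 9 mm in height, upright within 0.12 rad, still (under 0.02 m/s): both cases in the tray (origin within 45 mm of its centre along x, 78 along y), atomizer and jar in the dish (within 58 mm of its centre), lipstick in the well (within 16 mm along each side) (x of pill_case in the frame of tray between -0.045 and 0.045 m and y of pill_case in the frame of tray between -0.078 and 0.078 m and z of pill_case in the frame of tray between 0.001 and 0.008 m and angle between each of pill_case, lens_case, atomizer, jar, lipstick's own z axis and vertical below 0.12 rad and linear speed of each of pill_case, lens_case, atomizer, jar, lipstick below 0.02 m/s and x of lens_case in the frame of tray between -0.045 and 0.045 m and y of lens_case in the frame of tray between -0.078 and 0.078 m and z of lens_case in the frame of tray between 0.001 and 0.008 m and z of atomizer in the frame of dish between 0.002 and 0.009 m and horizontal distance between each of atomizer, jar and dish below 0.058 m and z of jar in the frame of dish between 0.002 and 0.009 m and x of lipstick in the frame of well between -0.016 and 0.016 m and y of lipstick in the frame of well between -0.016 and 0.016 m and z of lipstick in the frame of well between 0.001 and 0.009 m); the robot touches nothing.
It fails at once if the brush cup is moved more than 30 mm (distance of brush_cup from where it was at the start of the episode above 0.03 m).
It fails at once if the soap bottle is moved more than 30 mm (distance of soap_bottle from where it was at the start of the episode above 0.03 m).
It fails at once if the atomizer is dropped (faster than 0.8 m/s with no finger on it, a fall of some 33 mm) (contact force between atomizer and the fingers below 0.05 N and linear speed of atomizer above 0.8 m/s).
It fails at once if the jar is dropped (faster than 0.8 m/s with no finger on it, a fall of some 33 mm) (contact force between jar and the fingers below 0.05 N and linear speed of jar above 0.8 m/s).
It also fails if it takes over 118 s, if anything falls off the work surface, if the arm or the gripper's body presses on something with over 40 N, if the wrist force passes 120 N, or if a joint passes its speed limit or range.

## Robot

A 7-joint arm with a two-finger parallel gripper is mounted at the origin on the work surface. World frame = base frame: x ahead of the robot, y to its left, z up, the work surface at z = 0. Lengths are in mm, angles in rad, forces in N, time in s.
With the tool pointing down it reaches from about 400 to 875 mm from the base axis. Payload 4.4 kg.
Tool frame: the origin (TCP) lies midway between the tips of the shut fingers; the grasp point (between the pads) lies 19 mm behind it; z points along the fingers, y is the direction in which the jaws open and shut (so a half turn about z gives the same grasp; the last joint's range is limited). The gripper opens to 85 mm and grips with 20 to 120 N. Pads are 22 mm wide; open, the fingers measure 114 mm over their backs; the gripper's body (76 mm by 85 mm) begins 54 mm behind the grasp point. The pads swing forward as they close: fully open they stand 13 mm farther back than shut.
Start: joints at [1.116, 0.628, 0.038, 1.517, -0.027, 0.996, -0.02], TCP at [246.43, -601.49, 199.613] pointing down, gripper open.
Joint ranges: [-3.06, 3.06], [-0.37, 2.12], [-1.25, 1.32], [0.18, 2.47], [-1.1, 4.24], [0.23, 1.98], [-2.94, 2.94]. Speed limits (rad/s): [2.57, 2.57, 3.14, 3.14, 3.14, 3.14, 3.14].

## Interface

Orientations are given as [roll, pitch, yaw] about the fixed x, y, z axes, in that order (R = Rz(yaw) Ry(pitch) Rx(roll)).
In Python, from cell import ctrl, vision gives the robot as it stands.
- The arm moves only by the tool play_rows, never from a script. Its arguments are lists of equal length, an entry for each row: "slide": the shift along the tool's x, y, z in mm, a list of three; "turn": the turn about the tool's z in rad; "fingers": the opening, from 0 (shut) to 1 (fully open). A call has 1 to 5 rows; each row is the pose to reach, as a shift and turn from the pose measured when the call began, along the tool's axes at that moment; what a row does not reach only later rows make up. A row lasts 1/8 s, in which the tool goes at most 62.5 mm and 10.7 degrees, less where a joint would pass 70% of its speed; a pose out of reach is approached as far as the arm can. A call with a gripper value outside its range is refused whole. The fingers move at their own pace and stop on an object; the grip force is fixed at half the most. Time passes only in rows, so rows that repeat a pose let the fingers close. It gives the time, the measured TCP pose, the force and the opening at its end, in the units of the state.
- ctrl.read_state(): the state, without advancing time (a new reading comes with each control period).
- vision.get_image(name): name is "scene" or "top" or "wrist"; returns (picture, depth): 400x640x3 uint8, blue, green, red; 400x640 float32, mm along the optical axis (not along the pixel's ray), 0 where there is no reading.
- vision.camera_params(name): a dict with "fx", "fy", "cx", "cy" (pixels), "dist_coeffs" ([k1, k2, p1, p2, k3] as OpenCV has them; the pictures are not rectified), "position" and "rotation" of the camera in the world. Camera axes: x right, y up, looking along -z (the intrinsics and any distortion apply to the point x, -y, -z); pixel columns grow to the right and rows downward; lengths in mm; the calibration is good to about 2 mm. A picture is of the moment at which its call begins: read the wrist's pose just before it. camera_params takes no time and is no camera call; for the wrist camera it gives the pose at the moment of the call.
- ctrl.finish_job(): hands the job in, once; it reports no verdict.
The state is a dict: "clock": time; "qpos": joint angles; "qd": joint speeds; "tau": joint torques, N m; "eef_pos": TCP position; "tool_rot": TCP orientation; "force": force on the tool from outside, world axes, zero at the start; "torque": the same for the moment, N m; "width": finger opening in mm.
Only numpy, scipy, OpenCV 4.12 (cv2) and the standard library are available. Lean on these libraries where they do the work, as an engineer would, in place of code of your own. Each camera call takes 0.05 s, during which the arm holds its last target.

## Working session

There is one attempt and no reset: what is moved stays moved. The work goes in short steps, Python scripts to look and compute and a tool call to move; the robot and the scene stay as the last step left them, time stands still between calls to the robot, and variables do not carry over. Pictures are saved under pics/ and viewed, and the job is handed in when it is done.

Besides the shell and the picture viewer there is one more tool, called as a command line: name --pt "numbers of a row" for each row, then --argument value for the rest. play_rows: Moves the arm, as the interface text tells. Its arguments: {"type":"object","properties":{"slide":{"type":"array"},"turn":{"type":"array"},"fingers":{"type":"array"}},"required":["slide","turn","fingers"]}

```bash
ls; mkdir -p pics; python3 - <<'E'
from cell import ctrl, vision
import cv2
print(ctrl.read_state())
for n in ("scene","top"):
    im,d=vision.get_image(n); cv2.imwrite(f"pics/{n}0.png",im); print(n,vision.camera_params(n),(d>0).mean())
    import numpy as np; np.savez(f"pics/{n}0.npz",im=im,d=d)
E
```

```text
pics
{'clock': 0.0, 'qpos': array([ 1.11617831,  0.62933677,  0.0384575 ,  1.51840206, -0.02698679,
        0.99631237, -0.01998859]), 'qd': array([ 0.00199624, -0.00089374, -0.00025817, -0.00037351, -0.00022406,
        0.00123811,  0.00177469]), 'tau': array([-1.06757245e-03, -5.63406086e+01,  1.22678373e+00, -1.93443471e+01,
        1.12503703e-02,  1.04643137e-02, -1.44940930e-05]), 'eef_pos': array([ 246.15524399, -600.82091493,  198.684627  ]), 'tool_rot': array([-3.13965312e+00,  4.61796336e-05,  3.88823304e-01]), 'force': array([ 0.14903603,  0.33133477, -0.64185056]), 'torque': array([0.00825588, 0.02838582, 0.07222333]), 'width': 85.37019872509592}
scene {'fx': 377.95457415592193, 'fy': 377.95457415592193, 'cx': 328.4295054258272, 'cy': 202.15106166179496, 'dist_coeffs': array([-0.08778845,  0.        ,  0.        ,  0.        ,  0.        ]), 'position': array([991.54624651, 396.86053072, 709.69439514]), 'rotation': array([ 0.72248149, -0.01731057,  2.32081051])} 0.99577734375
top {'fx': 362.7227202490834, 'fy': 362.7227202490834, 'cx': 318.5381901602986, 'cy': 201.75403243256915, 'dist_coeffs': array([-0.01915327,  0.        ,  0.        ,  0.        ,  0.        ]), 'position': array([450.9794567 ,  13.26504722, 811.3528603 ]), 'rotation': array([ 1.32270782e-01, -1.56547616e-03, -1.59289692e+00])} 0.9961484375
```

View pics/scene0.png

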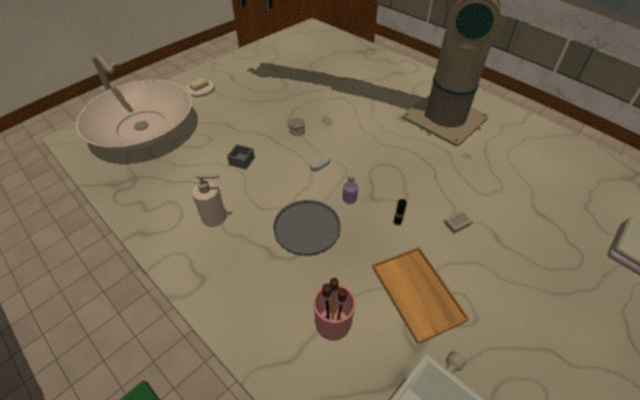

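View pics/top0.png

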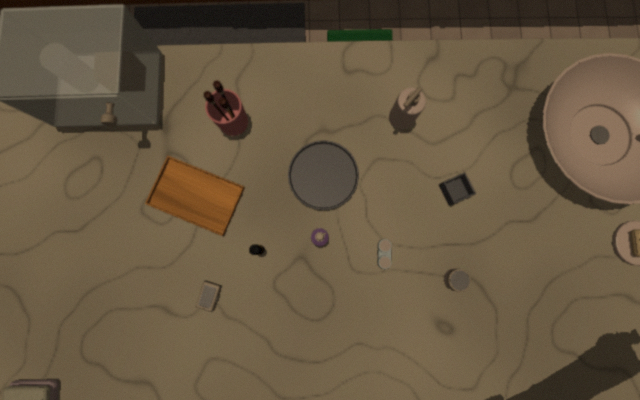

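The scene view shows all the items. In the top view (image right is about -y, up is about +x):

| Item | Top pixel |
|---|---|
| Tray | (197,196) |
| Dish | (323,175) |
| Well | (457,189) |
| Pill case | (208,295) |
| Lipstick | (257,250) |
| Atomizer | (320,237) |
| Lens case | (385,254) |
| Jar | (458,279) |
| Brush cup | (225,112) |
| Soap bottle | (405,110) |

```bash
cat > h.py <<'E'
import numpy as np, cv2
from scipy.spatial.transform import Rotation as R
def cam(p):
    K=np.array([[p['fx'],0,p['cx']],[0,p['fy'],p['cy']],[0,0,1.]])
    return K,np.array(p['dist_coeffs']),R.from_euler('xyz',p['rotation']).as_matrix(),np.array(p['position'])
def rays(p,uv):
    K,D,M,c=cam(p)
    n=cv2.undistortPoints(np.asarray(uv,float).reshape(-1,1,2),K,D).reshape(-1,2)
    d=np.c_[n[:,0],-n[:,1],-np.ones(len(n))]
    return c,d@M.T
def plane(p,uv,z):
    c,d=rays(p,uv); t=(z-c[2])/d[:,2]; return c+t[:,None]*d
def proj(p,X):
    K,D,M,c=cam(p); q=(np.atleast_2d(X)-c)@M; q=q*[1,-1,-1]
    return cv2.projectPoints(q,np.zeros(3),np.zeros(3),K,D)[0].reshape(-1,2)
def cloud(p,d):
    h,w=d.shape; u,v=np.meshgrid(np.arange(w),np.arange(h))
    c,r=rays(p,np.c_[u.ravel(),v.ravel()]); return (c+r*d.ravel()[:,None]).reshape(h,w,3)
E
python3 - <<'E'
from cell import ctrl, vision
from h import *
for n in("top","scene"):
    f=np.load(f"pics/{n}0.npz"); p=vision.camera_params(n)
    P=cloud(p,f['d']); 
    z=P[...,2]
    ok=(f['d']>0)&(P[...,0]>300)&(P[...,0]<850)&(abs(P[...,1])<450)
    t=ok&(abs(z)<12)
    A=np.c_[P[t][:,:2],np.ones(t.sum())]; 
    med=np.median(z[t]); print(n,med,z[t].std(),np.linalg.lstsq(A,z[t],rcond=None)[0])
    m=(ok&(z-med>7)).astype(np.uint8)
    cnt,lab,st,ce=cv2.connectedComponentsWithStats(m)
    for i in range(1,cnt):
        if st[i,4]>25:
            q=P[lab==i]; print(st[i],ce[i].round(1),'xy',q[:,:2].mean(0).round(1),'rng',q.min(0).round(0),q.max(0).round(0))
im=np.load("pics/top0.npz")['im']
c=cv2.resize(im[80:330,130:490],None,fx=2.2,fy=2.2,interpolation=cv2.INTER_CUBIC)
cv2.imwrite("pics/topzoom.png",cv2.convertScaleAbs(c,alpha=1.6))
E
```

```text
top 0.5899293880554524 2.0236691749336106 [0.0011132  0.00094006 0.24869945]
[  82   43   77   83 4900] [119.5  85.3] xy [784.2 401.1] rng [703. 376.   8.] [850. 450. 174.]
[ 203   81   45   54 1448] [224.9 109.3] xy [748.6 202.6] rng [714. 166.   8.] [787. 241. 167.]
[ 389   87   37   42 1049] [407.1 107.5] xy [ 741.4 -179.2] rng [ 723. -215.    8.] [ 780. -157.  149.]
[288 140  71  70 550] [322.9 171.9] xy [625.1  -1.6] rng [540. -80.   8.] [699.  77.  19.]
[145 155  99  81 604] [192.8 194.6] xy [579.7 289.8] rng [488. 177.   8.] [671. 396.  18.]
[440 172  36  33 394] [457.6 187.9] xy [ 579.4 -297. ] rng [ 545. -330.    8.] [ 613. -263.   39.]
[311 228  18  18 252] [319.4 236.5] xy [478.5   9.7] rng [461.  -9.  43.] [497.  27.  85.]
[378 239  14  30 372] [384.2 253.5] xy [ 440.3 -130.6] rng [ 409. -147.   10.] [ 472. -116.   21.]
[249 244  15  11 138] [256.  249.2] xy [455.3 139.7] rng [445. 131.   8.] [466. 153.  78.]
[445 269  26  23 464] [457.5 279.6] xy [ 382.1 -279.7] rng [ 358. -306.    8.] [ 404. -260.   41.]
[196 280  25  32 521] [207.7 295.9] xy [358.8 251.3] rng [326. 226
[... 467 characters left out ...]
  -171.9] rng [ 726. -215.    6.] [ 785. -155.  147.]
[342 175  16  28 335] [350.  189.8] xy [488.2  15.3] rng [465.  -7.   6.] [500.  29.  83.]
[394 199  14  26 233] [400.2 211. ] xy [462.1 145.3] rng [447. 132.   6.] [470. 154.  75.]
[273 200  68  55 479] [306.3 225. ] xy [618.5  -5. ] rng [541. -82.   6.] [700.  76.  16.]
[445 212  28  20 323] [458.2 221.1] xy [365.  253.2] rng [330. 227.   6.] [391. 277.  21.]
[372 246  97  97 808] [419.7 293.8] xy [584.3 290.2] rng [491. 176.   6.] [673. 396.  16.]
[ 313  277   43   63 1879] [333.6 309. ] xy [757.3 206.2] rng [714. 165.   6.] [791. 241. 167.]
[ 391  351   78   49 2354] [434.1 380.4] xy [773.  407.8] rng [705. 377. 126.] [835. 450. 172.]
```

View pics/topzoom.png

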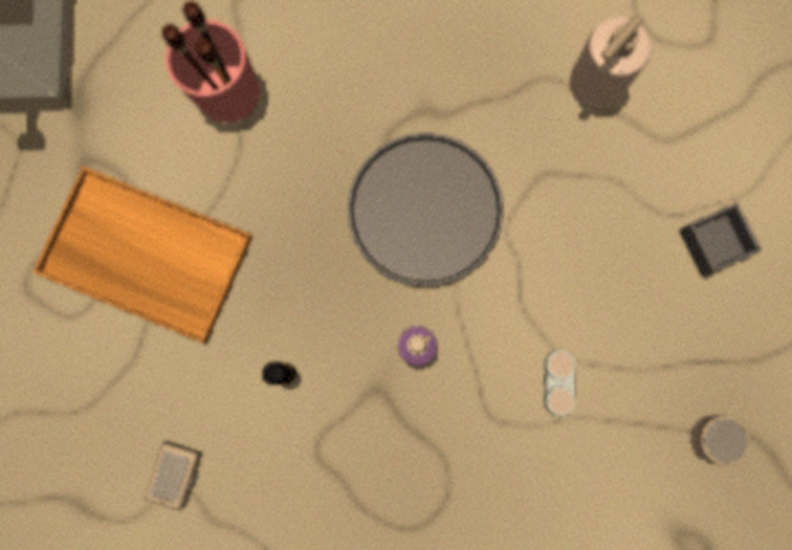

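```bash
python3 - <<'E'
from cell import ctrl, vision
from h import *
C={'pill':(359,251,45,11,25),'lens':(440,-131,45,8,25),'atom_body':(478,10,30,20,60),'jar':(382,-280,40,28,45),'lip':(458,142,25,60,85),'well':(580,-297,45,22,45),'tray':(580,287,125,8,20),'dish':(622,-2,90,8,20)}
out={}
for n,off in(("top",.8),("scene",-.7)):
    f=np.load(f"pics/{n}0.npz"); p=vision.camera_params(n); P=cloud(p,f['d']); P[...,2]-=off
    for k,(x,y,r,a,b) in C.items():
        m=(np.hypot(P[...,0]-x,P[...,1]-y)<r)&(P[...,2]>a)&(P[...,2]<b)
        m=cv2.morphologyEx(m.astype(np.uint8),cv2.MORPH_OPEN,np.ones((1,1)))>0
        q=P[m][:,:2].astype(np.float32)
        (c,s,ang)=cv2.minAreaRect(q); cc,rr=cv2.minEnclosingCircle(q)
        print(n,k,len(q),'rect',np.round(c,1),np.round(s,1),round(ang,1),'circ',np.round(cc,1),round(rr,1),'mean',q.mean(0).round(1))
E
```

```text
top pill 504 rect [358.  252.4] [39.2 59.5] 71.2 circ [359.2 252.6] 33.7 mean [358.7 251.8]
top lens 372 rect [ 440.3 -131.3] [28.8 62.7] 87.4 circ [ 440.3 -130.7] 31.9 mean [ 440.3 -130.6]
top atom_body 181 rect [479.1   9.4] [35.6 35.6] 44.0 circ [479.2   9.5] 18.6 mean [478.2   9.9]
top jar 407 rect [ 381.7 -282.7] [46.1 44.9] 40.8 circ [ 381.6 -283. ] 23.7 mean [ 381.8 -281.7]
top lip 101 rect [455.4 142.1] [20.6 20.6] 24.4 circ [455.9 142.7] 11.1 mean [455.6 141.7]
top well 267 rect [ 579.6 -298.1] [54.1 55. ] 22.8 circ [ 579.1 -297.1] 36.4 mean [ 579.5 -296.9]
top tray 576 rect [579.7 287. ] [190.5 120.5] 66.4 circ [579.1 286.6] 110.6 mean [579.4 288.8]
top dish 516 rect [619.3  -1.6] [157.3 157.5] 76.7 circ [619.7  -1.5] 79.6 mean [624.9  -1.9]
scene pill 286 rect [360.2 252.3] [36.2 59.5] 73.3 circ [359.2 252.1] 33.6 mean [363.2 253.2]
scene lens 179 rect [ 443.  -131.4] [28.9 63.3] 88.2 circ [ 443.  -132.3] 31.8 mean [ 443.9 -129.5]
scene atom_body 206 rect [485.1  12.5] [29.8 36.2] 28.2 circ [482.4  11.2] 18.4 mean [489.   16.1]
scene jar 150 rect [ 384.8 -283.6] [45.6 47.2] 17.0 circ [ 384.2 -284. ] 25.1 mean [ 385.8 -280.4]
scene lip 91 rect [457.5 143.3] [20.5 21.6] 87.7 circ [457.3 143.6] 11.3 mean [459.5 144. ]
scene well 230 rect [ 580.3 -298. ] [59.6 53.7] 23.0 circ [ 580.6 -297.5] 36.5 mean [ 581.8 -297.3]
scene tray 731 rect [581.2 285.1] [192.2 122. ] 66.5 circ [581.6 286.1] 111.2 mean [584.1 290.8]
scene dish 414 rect [620.8  -1.8] [157.9 158.3] 54.4 circ [621.   -2.6] 80.3 mean [619.9  -4.1]
```

```bash
cat > go.py <<'E'
import sys
from h import *
from cell import ctrl
s=ctrl.read_state(); M=R.from_euler('xyz',s['tool_rot']).as_matrix()
print('t',round(s['clock'],2),'pos',s['eef_pos'].round(1),'yaw',round(np.degrees(s['tool_rot'][2]),1),'tilt',s['tool_rot'][:2].round(3),'w',round(s['width'],1),'F',s['force'].round(1))
for a in sys.argv[1:]:
    x,y,z,yw=map(float,a.split(','))
    d=M.T@(np.array([x,y,z])-s['eef_pos'])
    print(a,'slide',d.round(1),'turn',round(-((np.radians(yw)-s['tool_rot'][2]+np.pi)%(2*np.pi)-np.pi),3))
E
python3 go.py 383,-283.5,120,90 383,-283.5,12,90
```

```text
t 0.1 pos [ 246.2 -600.9  198.8] yaw 22.3 tilt [-3.14  0.  ] w 85.4 F [0.6 0.3 0. ]
383,-283.5,120,90 slide [ 246.9 -241.7   79.2] turn -1.182
383,-283.5,12,90 slide [ 246.9 -241.5  187.2] turn -1.182
```

play_rows --pt "50 -48 16" --pt "100 -97 32" --pt "148 -145 48" --pt "198 -193 64" --pt "247 -242 79" --turn '[-0.18, -0.36, -0.54, -0.72, -0.9]' --fingers '[1, 1, 1, 1, 1]'

```text
clock: 0.72
eef_pos: [367.2, -319.9, 129.0]
tool_rot: [-3.141, -0.001, 1.294]
force: [0.6, -0.3, -0.6]
width: 85.4
```

```bash
python3 go.py 383,-283.5,80,90 383,-283.5,12,90
```

```text
t 0.72 pos [ 367.2 -319.9  129. ] yaw 74.2 tilt [-3.141e+00 -1.000e-03] w 85.4 F [ 0.6 -0.3 -0.6]
383,-283.5,80,90 slide [39.3  5.3 49.1] turn -0.276
383,-283.5,12,90 slide [ 39.2   5.4 117.1] turn -0.276
```

play_rows --pt "39 5 20" --pt "39 5 35" --pt "39 5 35" --pt "39 5 35" --turn '[-0.18, -0.276, -0.276, -0.276]' --fingers '[1, 1, 1, 1]'

```text
clock: 1.23
eef_pos: [382.5, -284.5, 94.3]
tool_rot: [-3.141, -0.001, 1.567]
force: [0.1, -0.6, 0.6]
width: 85.1
```

```bash
python3 go.py 383,-283.5,12,90; python3 - <<'E'
from cell import ctrl, vision
from h import *
p=vision.camera_params("wrist"); im,d=vision.get_image("wrist"); cv2.imwrite("pics/w1.png",im); np.savez("pics/w1.npz",im=im,d=d); print(p)
P=cloud(p,d); 
m=(np.hypot(P[...,0]-383,P[...,1]+283)<40)&(P[...,2]>26)&(P[...,2]<50)
q=P[m][:,:2].astype(np.float32); print(len(q)); 
if len(q): print(cv2.minEnclosingCircle(q),P[m].mean(0))
E
```

```text
t 1.23 pos [ 382.5 -284.5   94.3] yaw 89.8 tilt [-3.141e+00 -1.000e-03] w 85.1 F [ 0.1 -0.6  0.6]
383,-283.5,12,90 slide [ 0.9  0.5 82.3] turn -0.003
{'fx': 305.8372914144413, 'fy': 305.8372914144413, 'cx': 320.72168872385726, 'cy': 201.83505193545926, 'dist_coeffs': array([-0.03326962,  0.        ,  0.        ,  0.        ,  0.        ]), 'position': array([ 382.69842774, -205.43055461,  268.75737501]), 'rotation': array([-3.11515306e-01,  2.42407603e-04, -2.98061992e-03])}
2659
((381.2762145996094, -284.5555725097656), 23.962791442871094) [ 381.31275241 -282.74648792   35.83290771]
```

View pics/w1.png

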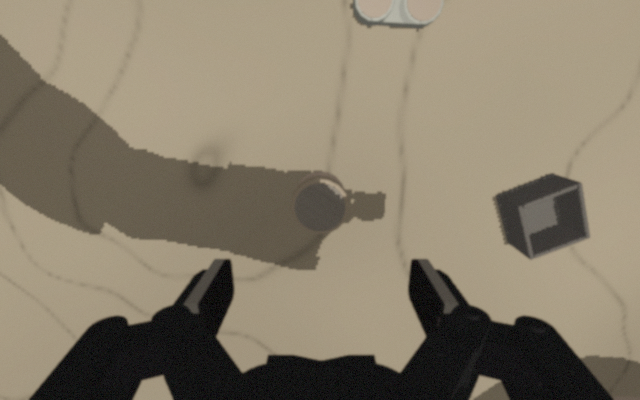

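The jar lies at wrist pixel (320,205), centred between the fingertips. The three cameras put it at about (382,-284). I'll descend and grip the lid.

play_rows --pt "0 0 45" --pt "0 0 75" --pt "0 0 84" --pt "0 0 84" --pt "0 0 84" --turn '[0, 0, 0, 0, 0]' --fingers '[1, 1, 1, 1, 0.4]'

```text
clock: 1.9
eef_pos: [383.5, -285.2, 11.6]
tool_rot: [3.139, 0.0, 1.567]
force: [-0.1, 0.3, 1.4]
width: 70.1
```

play_rows --pt "0 0 0" --pt "0 0 0" --pt "0 0 0" --pt "0 0 0" --pt "0 0 0" --turn '[0, 0, 0, 0, 0]' --fingers '[0.3, 0.3, 0.3, 0.3, 0.3]'

```text
clock: 2.52
eef_pos: [383.4, -285.2, 11.6]
tool_rot: [3.14, 0.0, 1.567]
force: [0.3, -0.4, 0.8]
width: 25.3
```

```bash
python3 - <<'E'
from cell import ctrl, vision
from h import *
ims=[]
for n in("wrist","scene"):
    im,d=vision.get_image(n); np.savez(f"pics/{n}2.npz",im=im,d=d)
    if n=="scene": im=cv2.resize(im[60:210,220:400],None,fx=3,fy=3)
    cv2.imwrite(f"pics/{n}2.png",im)
E
```

```text
(no output)
```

View pics/wrist2.png

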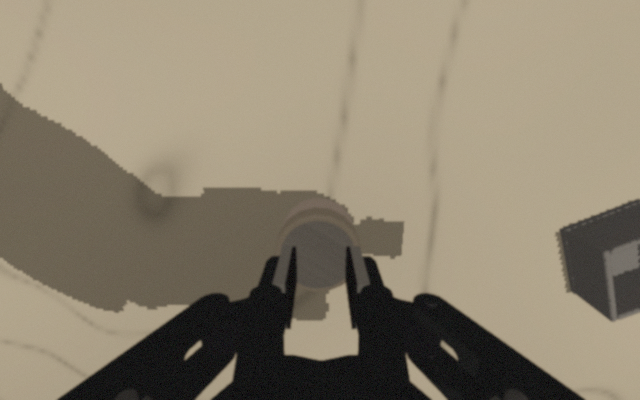

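View pics/scene2.png

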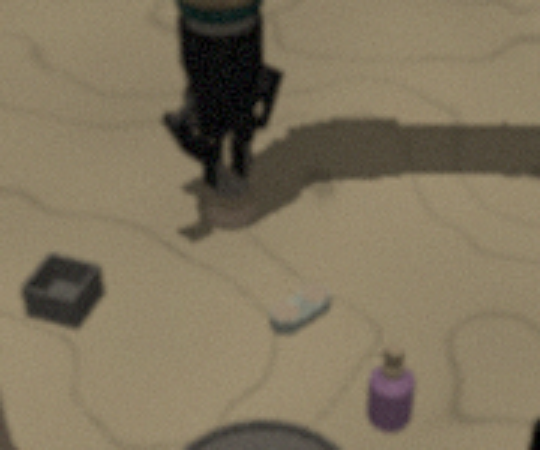

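```bash
python3 - <<'E'
from cell import ctrl, vision
from h import *
p=vision.camera_params("wrist"); d=np.load("pics/wrist2.npz")['d']
P=cloud(p,d); print(p['position'])
m=(np.hypot(P[...,0]-383,P[...,1]+275)<50)&(P[...,2]>5)
q=P[m]; h=np.histogram(q[:,2],bins=np.arange(5,60,4)); print(h)
for (u,v) in [(320,205),(320,215),(320,235),(320,250),(320,270),(320,285),(320,320),(293,255),(348,255),(288,310),(275,262)]: print(u,v,P[v,u].round(1))
m=(np.hypot(P[...,0]-383,P[...,1]+275)<50)&(P[...,2]>30)&(P[...,2]<40); m[:,:285]=0;m[:,358:]=0
q=P[m][:,:2].astype(np.float32); print(cv2.minEnclosingCircle(q), q.min(0),q.max(0))
E
```

```text
[ 383.24817269 -205.8897878   185.8684409 ]
(array([ 124,  125,  125,  113,   51,  166,  181, 3942,  349,   18,  105,
        214,  271]), array([ 5,  9, 13, 17, 21, 25, 29, 33, 37, 41, 45, 49, 53, 57]))
320 205 [ 383.  -262.2   17.8]
320 215 [ 383.  -261.9   35.3]
320 235 [ 382.9 -272.8   36.5]
320 250 [ 382.9 -281.9   36. ]
320 270 [ 382.8 -294.2   36.1]
320 285 [ 382.8 -303.6   36.5]
320 320 [ 382.6 -357.3   -0. ]
293 255 [ 370.2 -273.8   57. ]
348 255 [ 396.1 -273.9   57.1]
288 310 [ 369.7 -286.7   80.4]
275 262 [ 361.6 -277.4   57.2]
((381.4490051269531, -284.7374267578125), 24.115747451782227) [ 363.95566 -308.50494] [ 403.15973 -260.6818 ]
```

```bash
python3 - <<'E'
from cell import ctrl, vision
from h import *
p=vision.camera_params("wrist"); f=np.load("pics/wrist2.npz");d=f['d'];P=cloud(p,d)
for u in (288,293,350):
  print(u,[(v,P[v,u,1:].round(0).tolist()) for v in range(236,330,6)])
d=np.load("pics/w1.npz")['d']
s=ctrl.read_state();print(s['eef_pos'],s['width'])
p=dict(p); p['position']=np.array([382.698,-205.43,268.757]); P=cloud(p,d)
for u in (222,228,418): print(u,[(v,P[v,u].round(0).tolist()) for v in range(256,310,6)])
im=cv2.convertScaleAbs(cv2.resize(f['im'][180:330,240:400],None,fx=4,fy=4,interpolation=cv2.INTER_CUBIC),alpha=2.5)
cv2.imwrite("pics/w2z.png",im)
E
```

```text
288 [(236, [-273.0, 38.0]), (242, [-277.0, 36.0]), (248, [-274.0, 49.0]), (254, [-274.0, 55.0]), (260, [-274.0, 62.0]), (266, [-274.0, 67.0]), (272, [-273.0, 73.0]), (278, [-274.0, 77.0]), (284, [-274.0, 81.0]), (290, [-277.0, 81.0]), (296, [-280.0, 80.0]), (302, [-282.0, 81.0]), (308, [-285.0, 81.0]), (314, [-288.0, 82.0]), (320, [-292.0, 80.0]), (326, [-295.0, 80.0])]
293 [(236, [-274.0, 36.0]), (242, [-277.0, 37.0]), (248, [-273.0, 51.0]), (254, [-274.0, 56.0]), (260, [-275.0, 59.0]), (266, [-278.0, 60.0]), (272, [-281.0, 60.0]), (278, [-283.0, 61.0]), (284, [-286.0, 62.0]), (290, [-289.0, 63.0]), (296, [-292.0, 63.0]), (302, [-295.0, 64.0]), (308, [-347.0, -1.0]), (314, [-352.0, 0.0]), (320, [-357.0, -0.0]), (326, [-363.0, -0.0])]
350 [(236, [-274.0, 36.0]), (242, [-277.0, 36.0]), (248, [-273.0, 51.0]), (254, [-274.0, 55.0]), (260, [-274.0, 62.0]), (266, [-274.0, 67.0]), (272, [-276.0, 69.0]), (278, [-278.0, 70.0]), (284, [-281.0, 71.0]), (290, [-284.0, 71.0]), (296, [-285.0, 73.0]), (302, [-288.0, 74.0]), (308, [-291.0, 74.0]), (314, [-293.0, 74.0]), (320, [-296.0, 75.0]), (326,
[... 227 characters left out ...]
0, 154.0]), (286, [340.0, -280.0, 155.0]), (292, [340.0, -283.0, 155.0]), (298, [340.0, -286.0, 156.0]), (304, [340.0, -288.0, 158.0])]
228 [(256, [291.0, -349.0, -1.0]), (262, [340.0, -274.0, 145.0]), (268, [340.0, -277.0, 145.0]), (274, [340.0, -280.0, 146.0]), (280, [340.0, -282.0, 148.0]), (286, [340.0, -285.0, 148.0]), (292, [340.0, -288.0, 148.0]), (298, [340.0, -290.0, 150.0]), (304, [340.0, -293.0, 150.0])]
418 [(256, [478.0, -349.0, 0.0]), (262, [426.0, -274.0, 147.0]), (268, [426.0, -275.0, 150.0]), (274, [426.0, -277.0, 151.0]), (280, [426.0, -280.0, 152.0]), (286, [426.0, -282.0, 153.0]), (292, [425.0, -284.0, 155.0]), (298, [426.0, -288.0, 154.0]), (304, [425.0, -289.0, 156.0])]
```

View pics/w2z.png

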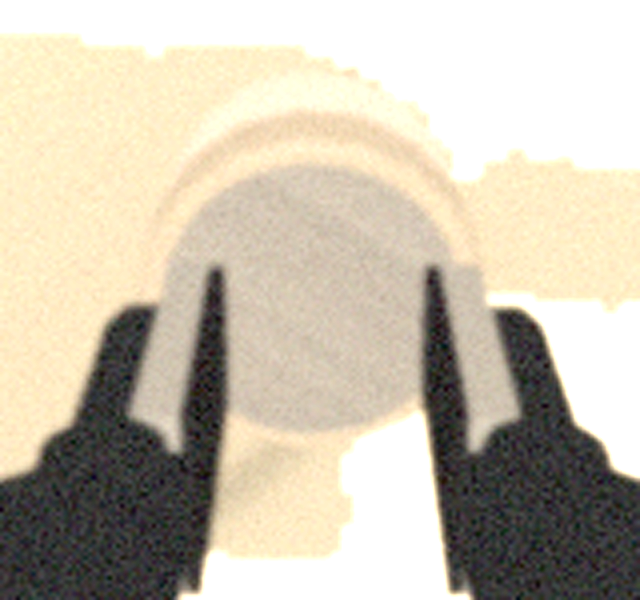

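The grip closed to 25 mm without holding the jar. Wrist depth shows why: the fingertips are at z≈48 while the reported TCP is 11.6, so the tips sit about 36 mm above the reported TCP (about 50 mm when open). The jar is unmoved at (382,-284.5). I'll use that measured offset: reopen, go lower in small steps and watch the force.

play_rows --pt "0 0 0" --pt "0 0 0" --pt "0 0 0" --pt "0 0 0" --pt "0 0 12" --turn '[0, 0, 0, 0, 0]' --fingers '[1, 1, 1, 1, 1]'

```text
clock: 3.25
eef_pos: [384.1, -285.6, -0.3]
tool_rot: [3.138, 0.001, 1.567]
force: [-0.4, -0.1, 0.5]
width: 85.5
```

play_rows --pt "0 0 10" --pt "0 0 20" --pt "0 0 20" --pt "0 0 20" --turn '[0, 0, 0, 0]' --fingers '[1, 1, 1, 0.9]'

```text
clock: 3.75
eef_pos: [384.1, -285.6, -20.4]
tool_rot: [3.138, 0.001, 1.567]
force: [0.2, -1.0, -0.3]
width: 76.8
```

play_rows --pt "0 0 0" --pt "0 0 0" --pt "0 0 0" --pt "0 0 0" --pt "0 0 0" --turn '[0, 0, 0, 0, 0]' --fingers '[0.3, 0.3, 0.3, 0.3, 0.3]'

```text
clock: 4.38
eef_pos: [384.1, -285.8, -19.7]
tool_rot: [3.138, 0.002, 1.567]
force: [-1.6, 0.5, 5.1]
width: 45.9
```

The width stopped at 46 mm, so the jar is held. I'll lift it slightly and check.

play_rows --pt "0 0 -15" --pt "0 0 -40" --pt "0 0 -75" --pt "0 0 -75" --turn '[0, 0, 0, 0]' --fingers '[0.3, 0.3, 0.3, 0.3]'

```text
clock: 4.88
eef_pos: [385.5, -286.9, 58.1]
tool_rot: [3.133, 0.005, 1.566]
force: [0.0, 0.3, -1.4]
width: 45.8
```

```bash
python3 go.py 620,-38,60,90 620,-38,-10,90; python3 - <<'E'
from cell import ctrl, vision
from h import *
p=vision.camera_params("wrist");im,d=vision.get_image("wrist"); cv2.imwrite("pics/w3.png",im)
P=cloud(p,d)
for u in(300,320,340):print(u,[(v,P[v,u].round(0).tolist()) for v in range(200,310,12)])
E
```

```text
t 4.88 pos [ 385.5 -286.9   58.1] yaw 89.7 tilt [3.133 0.005] w 45.8 F [ 0.   0.3 -1.4]
620,-38,60,90 slide [249.9 233.4  -1.1] turn -0.004
620,-38,-10,90 slide [250.2 232.8  68.9] turn -0.004
300 [(200, [369.0, -281.0, 0.0]), (212, [369.0, -292.0, -0.0]), (224, [375.0, -265.0, 90.0]), (236, [376.0, -264.0, 106.0]), (248, [376.0, -267.0, 112.0]), (260, [376.0, -273.0, 113.0]), (272, [376.0, -278.0, 113.0]), (284, [376.0, -284.0, 114.0]), (296, [375.0, -291.0, 113.0]), (308, [375.0, -297.0, 114.0])]
320 [(200, [385.0, -282.0, -0.0]), (212, [385.0, -292.0, -1.0]), (224, [385.0, -264.0, 94.0]), (236, [385.0, -262.0, 111.0]), (248, [384.0, -207.0, 232.0]), (260, [385.0, -272.0, 114.0]), (272, [385.0, -278.0, 113.0]), (284, [385.0, -285.0, 113.0]), (296, [385.0, -291.0, 114.0]), (308, [385.0, -297.0, 114.0])]
340 [(200, [401.0, -282.0, -0.0]), (212, [401.0, -292.0, 0.0]), (224, [395.0, -266.0, 88.0]), (236, [394.0, -264.0, 107.0]), (248, [393.0, -267.0, 113.0]), (260, [393.0, -272.0, 114.0]), (272, [393.0, -278.0, 114.0]), (284, [393.0, -284.0, 115.0]), (296, [394.0, -291.0, 114.0]), (308, [394.0, -298.0, 113.0])]
```

View pics/w3.png

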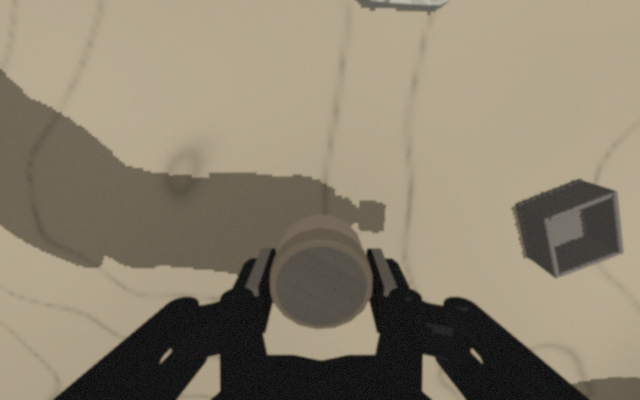

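The jar is held upright at pixel (320,280), with its underside about 19 mm above the reported TCP. Next I'll carry it to the dish at (620,-38).

play_rows --pt "42 39 0" --pt "84 78 0" --pt "126 117 0" --pt "168 156 0" --pt "210 195 0" --turn '[0, 0, 0, 0, 0]' --fingers '[0.3, 0.3, 0.3, 0.3, 0.3]'

```text
clock: 5.55
eef_pos: [580.6, -75.8, 56.2]
tool_rot: [3.137, 0.004, 1.567]
force: [0.4, -0.3, -1.5]
width: 46.1
```

```bash
python3 go.py 620,-38,60,90 620,-38,-12,90
```

```text
t 5.55 pos [580.6 -75.8  56.2] yaw 89.8 tilt [3.137 0.004] w 46.1 F [ 0.4 -0.3 -1.5]
620,-38,60,90 slide [38.  39.2 -3.8] turn -0.004
620,-38,-12,90 slide [38.3 38.9 68.2] turn -0.004
```

play_rows --pt "38 39 5" --pt "38 39 30" --pt "38 39 50" --pt "38 39 50" --pt "38 39 50" --turn '[0, 0, 0, 0, 0]' --fingers '[0.3, 0.3, 0.3, 0.3, 0.3]'

```text
clock: 6.18
eef_pos: [619.8, -39.2, 6.4]
tool_rot: [3.137, 0.004, 1.565]
force: [0.9, -0.7, -1.3]
width: 45.8
```

```bash
python3 go.py 620,-38,-13,90
```

```text
t 6.17 pos [619.8 -39.2   6.4] yaw 89.7 tilt [3.137 0.004] w 45.8 F [ 0.9 -0.7 -1.3]
620,-38,-13,90 slide [ 1.3  0.1 19.4] turn -0.006
```

play_rows --pt "0 0 10" --pt "0 0 17" --pt "0 0 20.5" --pt "0 0 20.5" --pt "0 0 20.5" --turn '[0, 0, 0, 0, 0]' --fingers '[0.3, 0.3, 0.3, 0.3, 0.3]'

```text
clock: 6.8
eef_pos: [620.0, -39.1, -14.1]
tool_rot: [3.137, 0.004, 1.565]
force: [0.1, 0.3, -1.8]
width: 46.3
```

play_rows --pt "0 0 1" --pt "0 0 1" --pt "0 0 1" --pt "0 0 1" --turn '[0, 0, 0, 0]' --fingers '[0.3, 0.55, 0.75, 0.75]'

```text
clock: 7.3
eef_pos: [620.1, -39.1, -15.1]
tool_rot: [3.137, 0.004, 1.565]
force: [0.3, 0.1, -0.1]
width: 64.2
```

play_rows --pt "0 0 -30" --pt "0 0 -70" --pt "0 0 -110" --pt "0 0 -110" --turn '[0, 0, 0, 0]' --fingers '[0.75, 0.75, 1, 1]'

```text
clock: 7.8
eef_pos: [622.4, -38.5, 98.4]
tool_rot: [3.13, 0.004, 1.565]
force: [0.4, 0.1, 0.0]
width: 85.1
```

```bash
cat > look.py <<'E'
import sys
from cell import ctrl, vision
from h import *
# name file  then x,y,r,a,b
n=sys.argv[1]; p=vision.camera_params(n); im,d=vision.get_image(n); cv2.imwrite(f"pics/{sys.argv[2]}.png",im); np.savez(f"pics/{sys.argv[2]}.npz",im=im,d=d)
P=cloud(p,d)
for a in sys.argv[3:]:
    x,y,r,lo,hi=map(float,a.split(','))
    m=(np.hypot(P[...,0]-x,P[...,1]-y)<r)&(P[...,2]>lo)&(P[...,2]<hi)
    q=P[m]
    if len(q)>5:
        c,s,g=cv2.minAreaRect(q[:,:2].astype(np.float32)); cc,rr=cv2.minEnclosingCircle(q[:,:2].astype(np.float32))
        print(a,len(q),'rect',np.round(c,1),np.round(s,1),round(g,1),'circ',np.round(cc,1),round(rr,1),'z',np.percentile(q[:,2],[5,50,95]).round(1))
    else: print(a,'none')
E
python3 go.py 479.5,10,60,90; python3 look.py wrist w4 620,-38,40,30,60 479,10,35,25,60
```

```text
t 7.8 pos [622.4 -38.5  98.4] yaw 89.7 tilt [3.13  0.004] w 85.1 F [0.4 0.1 0. ]
479.5,10,60,90 slide [  47.9 -143.6   36.5] turn -0.006
620,-38,40,30,60 2695 rect [619.5 -37.7] [46.8 47.1] 86.5 circ [619.6 -37.9] 24.0 z [38.8 41.1 42.3]
479,10,35,25,60 2040 rect [481.2   8.5] [33.9 37.6] 16.6 circ [479.3   8.2] 19.2 z [28.4 48.2 55.9]
```

View pics/w4.png

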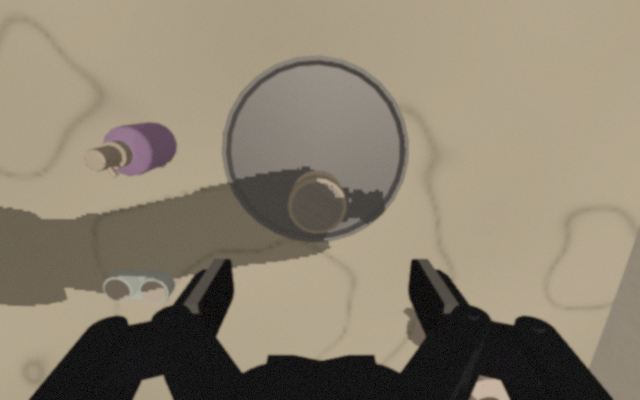

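The jar stands at pixel (317,203), world (619.6,-38), top at z 41, so it is upright on the dish floor. The atomizer is next, at (480,9).

play_rows --pt "16 -48 0" --pt "32 -96 10" --pt "48 -143 25" --pt "48 -143 35" --pt "48 -143 35" --turn '[0, 0, 0, 0, 0]' --fingers '[1, 1, 1, 1, 1]'

```text
clock: 8.48
eef_pos: [478.3, 9.9, 59.1]
tool_rot: [3.135, 0.004, 1.565]
force: [1.4, -0.0, 0.2]
width: 85.3
```

```bash
python3 go.py 480,9,-15,90; python3 look.py wrist w5 480,9,30,25,52
```

```text
t 8.47 pos [478.3   9.9  59.1] yaw 89.7 tilt [3.135 0.004] w 85.3 F [ 1.4 -0.   0.2]
480,9,-15,90 slide [-0.6  1.2 74.1] turn -0.005
480,9,30,25,52 1491 rect [478.7  10. ] [37.1 34.9] 0.8 circ [478.5   8.7] 18.9 z [28.9 47.6 51.5]
```

View pics/w5.png

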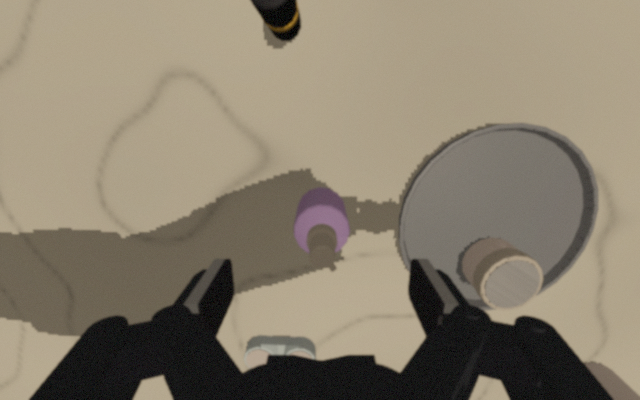

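The atomizer is centred at pixel (321,220) between the jaws. I'll descend and grip.

play_rows --pt "-0.5 0.5 35" --pt "-0.5 0.5 65" --pt "-0.5 0.5 75" --pt "-0.5 0.5 75" --pt "-0.5 0.5 75" --turn '[0, 0, 0, 0, 0]' --fingers '[1, 1, 1, 1, 0.7]'

```text
clock: 9.15
eef_pos: [481.4, 8.9, -14.5]
tool_rot: [3.132, 0.004, 1.564]
force: [0.2, 0.3, 0.3]
width: 69.8
```

play_rows --pt "0 0 0" --pt "0 0 0" --pt "0 0 0" --pt "0 0 0" --pt "0 0 0" --turn '[0, 0, 0, 0, 0]' --fingers '[0.25, 0.25, 0.25, 0.25, 0.25]'

```text
clock: 9.78
eef_pos: [481.9, 8.7, -13.4]
tool_rot: [3.13, 0.004, 1.564]
force: [-0.5, 0.2, 8.0]
width: 36.4
```

play_rows --pt "0 0 -15" --pt "0 0 -40" --pt "0 0 -75" --pt "0 0 -75" --turn '[0, 0, 0, 0]' --fingers '[0.25, 0.25, 0.25, 0.25]'

```text
clock: 10.28
eef_pos: [483.1, 9.2, 64.4]
tool_rot: [3.125, 0.004, 1.564]
force: [-0.2, 0.7, -1.3]
width: 36.2
```

```bash
python3 go.py 620,34,60,90; python3 look.py scene s5; python3 - <<'E'
import cv2
im=cv2.imread('pics/s5.png'); cv2.imwrite('pics/s5z.png',cv2.resize(im[100:260,230:430],None,fx=3.5,fy=3.5))
E
```

```text
t 10.28 pos [483.1   9.2  64.4] yaw 89.6 tilt [3.125 0.004] w 36.2 F [-0.2  0.7 -1.3]
620,34,60,90 slide [ 25.8 136.6   6.7] turn -0.007
```

View pics/s5z.png

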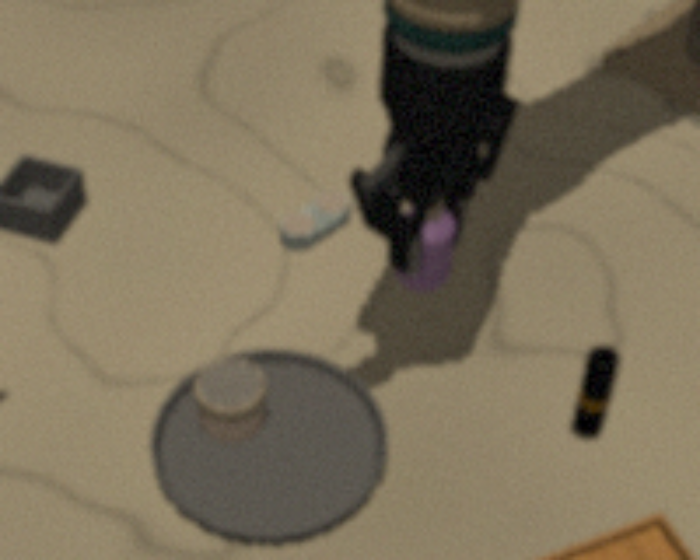

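The atomizer is held, seen at about (425,250) in the zoomed scene crop. I'll carry it to (620,34) in the dish.

play_rows --pt "9 46 3" --pt "17 92 6" --pt "26 137 15" --pt "26 137 40" --pt "26 137 50" --turn '[0, 0, 0, 0, 0]' --fingers '[0.25, 0.25, 0.25, 0.25, 0.25]'

```text
clock: 10.95
eef_pos: [617.6, 33.6, 12.3]
tool_rot: [3.132, 0.005, 1.564]
force: [-0.7, 0.0, -1.3]
width: 36.1
```

```bash
python3 go.py 620,34,-8,90; python3 look.py wrist w6 620,34,40,30,120; python3 look.py scene s6; python3 - <<'E'
import cv2
im=cv2.imread('pics/s6.png'); cv2.imwrite('pics/s6z.png',cv2.resize(im[130:270,230:430],None,fx=3.5,fy=3.5))
E
```

```text
t 10.95 pos [617.6  33.6  12.3] yaw 89.6 tilt [3.132 0.005] w 36.1 F [-0.7  0.  -1.3]
620,34,-8,90 slide [ 0.5  2.2 20.3] turn -0.007
620,34,40,30,120 19586 rect [620.   35.9] [33.3 79.9] 89.3 circ [620.  34.] 40.0 z [ 49.8  88.5 117.9]
```

View pics/s6z.png

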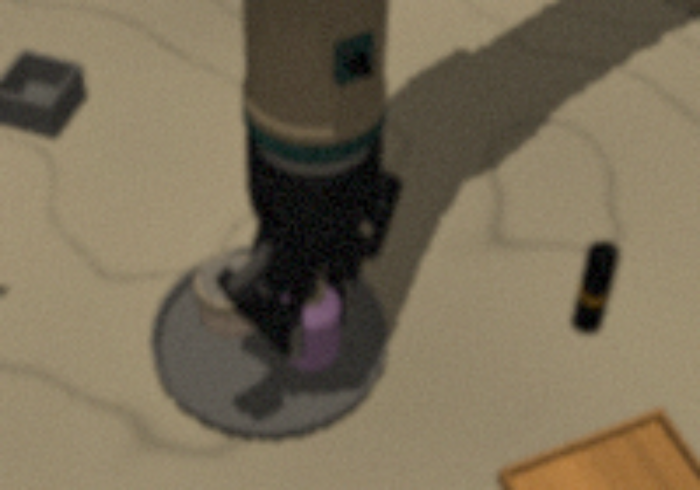

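The atomizer is over the dish, at about (320,330) in the crop, and clear of the jar. I'll lower it slowly.

play_rows --pt "0 1.5 10" --pt "0 1.5 16" --pt "0 1.5 19" --pt "0 1.5 20" --pt "0 1.5 20" --turn '[0, 0, 0, 0, 0]' --fingers '[0.25, 0.25, 0.25, 0.25, 0.25]'

```text
clock: 11.68
eef_pos: [619.4, 33.4, -6.8]
tool_rot: [3.131, 0.005, 1.564]
force: [-0.1, -0.6, -0.9]
width: 36.1
```

play_rows --pt "0 0 1" --pt "0 0 1" --turn '[0, 0]' --fingers '[0.25, 0.25]'

```text
clock: 11.92
eef_pos: [619.4, 33.4, -7.7]
tool_rot: [3.131, 0.005, 1.564]
force: [-0.0, 0.2, -1.5]
width: 36.4
```

play_rows --pt "0 0 1" --pt "0 0 1" --turn '[0, 0]' --fingers '[0.25, 0.25]'

```text
clock: 12.18
eef_pos: [619.6, 33.4, -8.3]
tool_rot: [3.131, 0.005, 1.564]
force: [-1.1, 0.5, 2.8]
width: 36.2
```

play_rows --pt "0 0 1" --pt "0 0 1" --turn '[0, 0]' --fingers '[0.25, 0.25]'

```text
clock: 12.42
eef_pos: [619.6, 33.4, -8.4]
tool_rot: [3.131, 0.005, 1.564]
force: [-2.2, -1.0, 9.0]
width: 36.0
```

Contact: the force rose to 9 N, so it is seated. I'll release.

play_rows --pt "0 0 -0.5" --pt "0 0 -0.5" --pt "0 0 -0.5" --pt "0 0 -0.5" --pt "0 0 -0.5" --turn '[0, 0, 0, 0, 0]' --fingers '[0.35, 0.5, 0.75, 0.75, 0.75]'

```text
clock: 13.05
eef_pos: [619.6, 33.4, -7.9]
tool_rot: [3.131, 0.005, 1.564]
force: [-0.8, 0.6, -0.2]
width: 64.1
```

play_rows --pt "0 0 -30" --pt "0 0 -70" --pt "0 0 -110" --pt "0 0 -110" --turn '[0, 0, 0, 0]' --fingers '[0.75, 0.75, 1, 1]'

```text
clock: 13.55
eef_pos: [621.1, 34.4, 105.5]
tool_rot: [3.124, 0.004, 1.564]
force: [0.1, 0.1, -0.2]
width: 85.2
```

```bash
python3 look.py wrist w7 620,34,30,25,56 620,34,30,80,100 620,-38,35,30,60; python3 go.py 441.5,-131,60,-2 441.5,-131,60,178
```

```text
620,34,30,25,56 962 rect [618.9  34.9] [36.9 34.7] 1.0 circ [618.8  33.5] 18.9 z [29.4 52.  55.6]
620,34,30,80,100 410 rect [621.3  32.1] [14.6 19.9] 59.1 circ [620.9  30.4] 10.8 z [80.8 86.4 87.7]
620,-38,35,30,60 2120 rect [619.5 -37.6] [47.3 47.5] 84.7 circ [619.7 -37.9] 24.1 z [34.5 40.9 42. ]
t 13.6 pos [619.6  34.  103.6] yaw 89.6 tilt [3.128 0.005] w 85.4 F [-0.7 -0.3  0.4]
441.5,-131,60,-2 slide [-166.  -177.5   41.9] turn 1.599
441.5,-131,60,178 slide [-166.  -177.5   41.9] turn -1.543
```

View pics/w7.png

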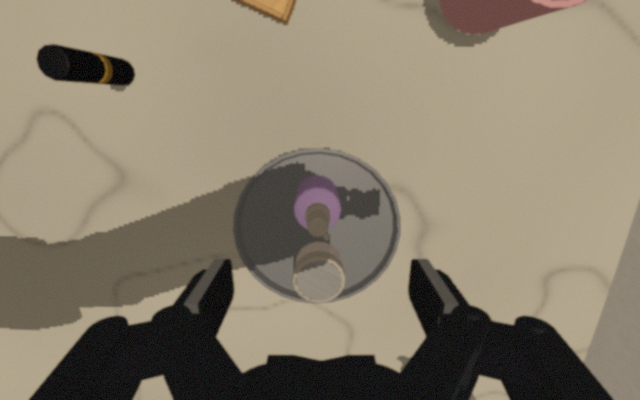

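The atomizer (318,205) and the jar (318,280) both stand upright in the dish, about 71 mm apart. The lens case is next, with jaws across its waist (yaw 178°).

play_rows --pt "-40 -42 5" --pt "-80 -85 10" --pt "-120 -128 15" --pt "-166 -177 22" --pt "-166 -177 25" --turn '[-0.18, -0.36, -0.54, -0.72, -0.9]' --fingers '[1, 1, 1, 1, 1]'

```text
clock: 14.22
eef_pos: [435.4, -134.4, 75.2]
tool_rot: [-3.14, 0.008, 2.464]
force: [0.2, 0.8, 0.0]
width: 85.4
```

```bash
python3 go.py 441.5,-131,50,178
```

```text
t 14.22 pos [ 435.4 -134.4   75.2] yaw 141.2 tilt [-3.14   0.008] w 85.4 F [0.2 0.8 0. ]
441.5,-131,50,178 slide [-2.4  6.5 25.2] turn -0.643
```

play_rows --pt "-2.5 6.5 20" --pt "-2.5 6.5 25" --pt "-2.5 6.5 25" --pt "-2.5 6.5 25" --pt "-2.5 6.5 25" --turn '[-0.18, -0.36, -0.54, -0.643, -0.643]' --fingers '[1, 1, 1, 0.75, 0.75]'

```text
clock: 14.85
eef_pos: [440.6, -130.8, 49.3]
tool_rot: [-3.137, 0.004, 3.105]
force: [1.1, 0.5, -0.3]
width: 64.1
```

```bash
python3 look.py wrist w8 441,-131,45,8,25; python3 go.py 441.5,-131,0,178
```

```text
441,-131,45,8,25 3044 rect [ 439.  -133.2] [29.2 64.9] 86.9 circ [ 439.  -133.1] 32.5 z [11.4 16.2 17.5]
t 14.9 pos [ 440.8 -130.9   49.5] yaw 177.9 tilt [-3.137  0.004] w 64.1 F [0.4 0.5 0.2]
441.5,-131,0,178 slide [-0.5  0.2 49.5] turn -0.002
```

View pics/w8.png

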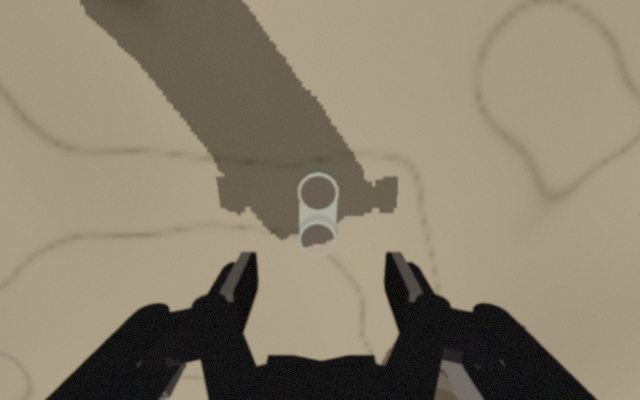

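The lens case is aligned between the jaws, its waist at about (318,215). I'll descend with the jaws part open.

play_rows --pt "0.5 0.8 40" --pt "0.5 0.8 68" --pt "0.5 0.8 78" --pt "0.5 0.8 78" --turn '[0, 0, 0, 0]' --fingers '[0.65, 0.65, 0.65, 0.65]'

```text
clock: 15.4
eef_pos: [440.4, -130.2, -28.8]
tool_rot: [-3.137, 0.003, 3.105]
force: [0.7, 0.8, 0.7]
width: 55.6
```

```bash
python3 look.py wrist w9; python3 go.py 440.5,-132,-32,178;python3 - <<'E'
import cv2
im=cv2.imread('pics/w9.png'); cv2.imwrite('pics/w9z.png',cv2.convertScaleAbs(cv2.resize(im[170:370,200:440],None,fx=3,fy=3),alpha=1.6))
E
```

```text
t 15.45 pos [ 440.8 -130.3  -28.2] yaw 177.9 tilt [-3.137  0.004] w 55.7 F [-0.6  0.8  0.2]
440.5,-132,-32,178 slide [ 0.3 -1.7  3.8] turn -0.002
```

View pics/w9z.png

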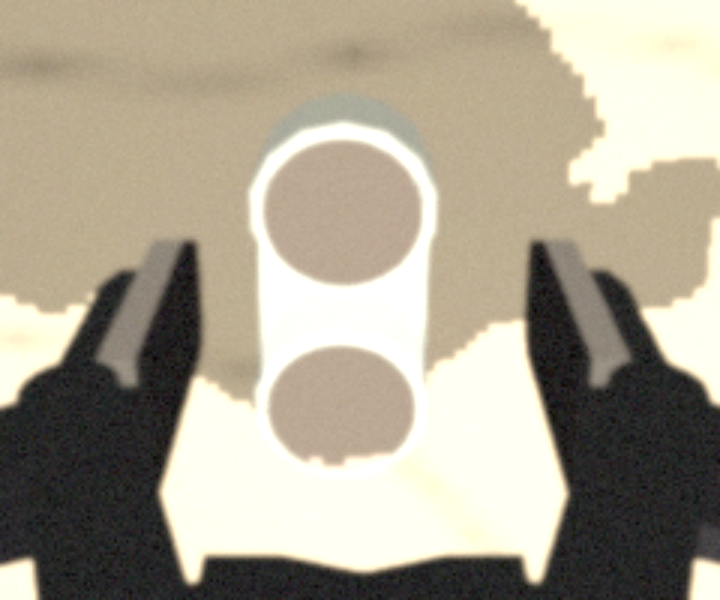

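play_rows --pt "0 -2 4" --pt "0 -2 4" --pt "0 -2 4" --turn '[0, 0, 0]' --fingers '[0.65, 0.65, 0.5]'

```text
clock: 15.82
eef_pos: [441.0, -132.6, -31.9]
tool_rot: [-3.137, 0.005, 3.104]
force: [0.5, 0.2, -0.6]
width: 42.9
```

play_rows --pt "0 0 0" --pt "0 0 0" --pt "0 0 0" --pt "0 0 0" --pt "0 0 0" --turn '[0, 0, 0, 0, 0]' --fingers '[0.15, 0.15, 0.15, 0.15, 0.15]'

```text
clock: 16.45
eef_pos: [441.1, -132.6, -31.4]
tool_rot: [-3.136, 0.006, 3.104]
force: [-0.8, -0.5, 5.8]
width: 26.4
```

play_rows --pt "0 0 -15" --pt "0 0 -40" --pt "0 0 -90" --pt "0 0 -110" --pt "0 0 -110" --turn '[0, 0, 0, 0, 0]' --fingers '[0.15, 0.15, 0.15, 0.15, 0.15]'

```text
clock: 17.08
eef_pos: [441.5, -132.4, 79.8]
tool_rot: [-3.135, 0.009, 3.103]
force: [-0.2, -0.7, -0.6]
width: 26.4
```

```bash
python3 look.py wrist w10 440,-131,45,70,120; python3 go.py 595.7,320.8,80,156.5
```

```text
440,-131,45,70,120 374 rect [ 420.4 -130.9] [50.3 27.9] 87.6 circ [ 431.7 -131.4] 25.2 z [113.1 117.1 119.8]
t 17.12 pos [ 440.6 -132.4   78.9] yaw 177.8 tilt [-3.136  0.007] w 26.3 F [-0.2 -0.5 -0.5]
595.7,320.8,80,156.5 slide [-137.6  458.9   -3. ] turn 0.372
```

View pics/w10.png

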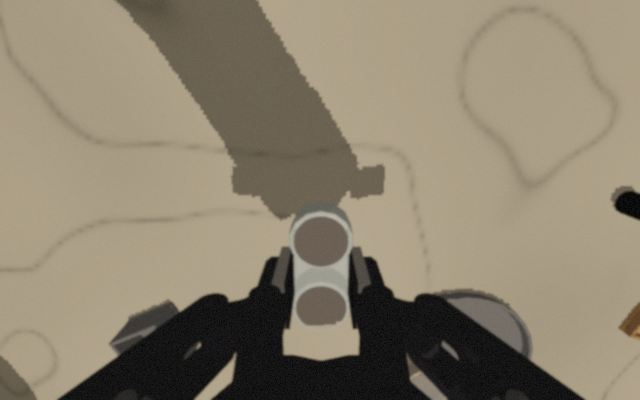

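The lens case is held level at (320,275). I'll carry it to the tray.

play_rows --pt "-17 57 -4" --pt "-34 115 -8" --pt "-51 172 -10" --pt "-69 230 -10" --pt "-86 287 -10" --turn '[0.07, 0.14, 0.22, 0.3, 0.372]' --fingers '[0.15, 0.15, 0.15, 0.15, 0.15]'

```text
clock: 17.75
eef_pos: [537.2, 152.6, 86.1]
tool_rot: [-3.136, 0.007, 2.729]
force: [1.1, -0.0, -0.1]
width: 26.6
```

```bash
python3 go.py 595.7,320.8,60,156.5
```

```text
t 17.75 pos [537.2 152.6  86.1] yaw 156.4 tilt [-3.136  0.007] w 26.6 F [ 1.1 -0.  -0.1]
595.7,320.8,60,156.5 slide [ 14.  177.7  25.1] turn -0.002
```

play_rows --pt "5 58 0" --pt "10 116 10" --pt "14 178 40" --pt "14 178 75" --pt "14 178 90" --turn '[0, 0, 0, 0, 0]' --fingers '[0.15, 0.15, 0.15, 0.15, 0.15]'

```text
clock: 18.38
eef_pos: [593.3, 319.7, -9.3]
tool_rot: [-3.13, 0.004, 2.731]
force: [-0.7, -0.2, -1.6]
width: 25.9
```

```bash
python3 look.py wrist w11; python3 go.py 595.7,320.8,-26.5,156.5
```

```text
t 18.43 pos [593.2 318.2 -10. ] yaw 156.4 tilt [-3.129  0.004] w 26.4 F [-0.4 -0.9 -2.1]
595.7,320.8,-26.5,156.5 slide [-1.2  3.6 16.5] turn -0.001
```

View pics/w11.png

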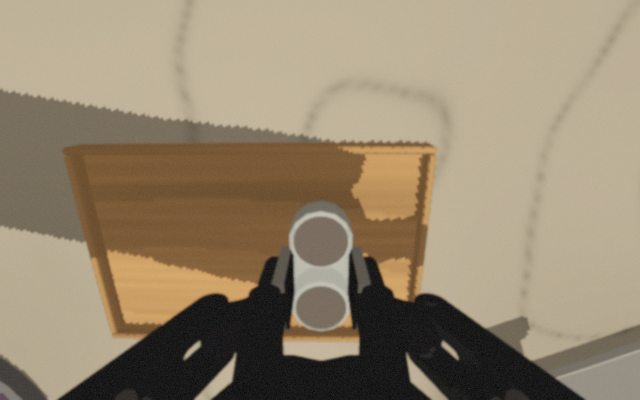

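The lens case is over the right half of the tray at (320,270), square to it. I'll lower, release and rise.

play_rows --pt "-1 3 8" --pt "-1 3 14" --pt "-1 3 17" --pt "-1 3 17" --pt "-1 3 17" --turn '[0, 0, 0, 0, 0]' --fingers '[0.15, 0.15, 0.15, 0.15, 0.2]'

```text
clock: 19.05
eef_pos: [595.7, 320.4, -26.4]
tool_rot: [-3.13, 0.004, 2.73]
force: [0.6, -0.4, -0.0]
width: 26.4
```

play_rows --pt "0 0 0" --pt "0 0 0" --pt "0 0 0" --pt "0 0 0" --turn '[0, 0, 0, 0]' --fingers '[0.45, 0.6, 0.6, 0.6]'

```text
clock: 19.55
eef_pos: [595.7, 320.4, -26.3]
tool_rot: [-3.13, 0.004, 2.73]
force: [-0.0, -0.1, 0.3]
width: 51.1
```

play_rows --pt "0 0 -30" --pt "0 0 -70" --pt "0 0 -100" --pt "0 0 -100" --turn '[0, 0, 0, 0]' --fingers '[0.6, 0.6, 0.8, 0.8]'

```text
clock: 20.05
eef_pos: [597.5, 323.1, 76.6]
tool_rot: [-3.134, 0.007, 2.73]
force: [-0.5, -0.8, 0.1]
width: 68.1
```

```bash
python3 look.py wrist w12 596,320,40,16,40; python3 go.py 359.5,252.3,60,162
```

```text
596,320,40,16,40 2246 rect [593.8 321.7] [28.8 65.5] 66.4 circ [594.1 322.6] 32.8 z [16.5 20.3 21.5]
t 20.1 pos [596.4 322.1  74.7] yaw 156.4 tilt [-3.131  0.006] w 68.3 F [ 0.1  0.  -0.4]
359.5,252.3,60,162 slide [ 189.3 -158.6   15.2] turn -0.098
```

View pics/w12.png

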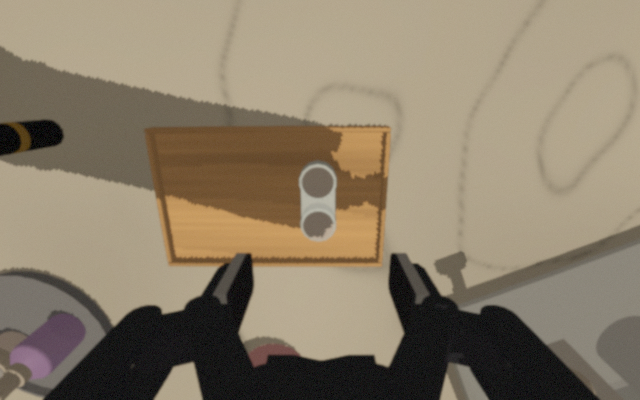

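The lens case lies flat in the tray at (318,203), top at z 20. Now the pill case.

play_rows --pt "38 -32 0" --pt "76 -64 0" --pt "114 -96 5" --pt "152 -128 10" --pt "189 -159 15" --turn '[0, -0.03, -0.06, -0.098, -0.098]' --fingers '[0.8, 0.8, 0.8, 0.8, 0.8]'

```text
clock: 20.72
eef_pos: [357.2, 250.5, 59.3]
tool_rot: [-3.129, 0.003, 2.828]
force: [-0.4, 0.3, -0.0]
width: 68.2
```

```bash
python3 look.py wrist w13 359.5,252,45,10,30; python3 go.py 359.5,252.3,40,162
```

```text
359.5,252,45,10,30 3640 rect [357.6 250.6] [39.2 58.6] 72.1 circ [357.8 250.4] 34.5 z [14.4 17.9 19.2]
t 20.77 pos [349.1 246.2  58.7] yaw 162.2 tilt [-3.12e+00 -2.00e-03] w 68.1 F [-7.6 -3.6 -0.8]
359.5,252.3,40,162 slide [-8.   9.4 18.5] turn 0.004
```

View pics/w13.png

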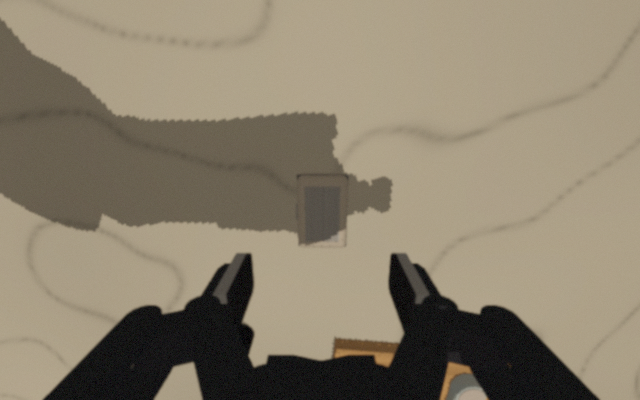

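The pill case is at (322,210) and the arm was still settling. I'll re-centre, then descend.

play_rows --pt "-7.5 9 10" --pt "-7.5 9 18" --pt "-7.5 9 18" --pt "-7.5 9 18" --turn '[0, 0, 0, 0]' --fingers '[0.75, 0.75, 0.75, 0.75]'

```text
clock: 21.28
eef_pos: [359.4, 252.3, 40.2]
tool_rot: [-3.12, -0.002, 2.831]
force: [0.1, -0.9, -1.0]
width: 63.9
```

```bash
python3 go.py 359,251.8,-29,162
```

```text
t 21.27 pos [359.4 252.3  40.2] yaw 162.2 tilt [-3.12e+00 -2.00e-03] w 63.9 F [ 0.1 -0.9 -1. ]
359,251.8,-29,162 slide [ 0.   0.9 69.2] turn 0.004
```

play_rows --pt "0 1 40" --pt "0 1 62" --pt "0 1 71" --pt "0 1 71" --pt "0 1 71" --turn '[0, 0, 0, 0, 0]' --fingers '[0.7, 0.7, 0.7, 0.7, 0.6]'

```text
clock: 21.9
eef_pos: [359.5, 252.2, -30.4]
tool_rot: [-3.121, -0.002, 2.831]
force: [0.7, -0.1, 0.4]
width: 51.5
```

play_rows --pt "0 0 0" --pt "0 0 0" --pt "0 0 0" --pt "0 0 0" --pt "0 0 0" --turn '[0, 0, 0, 0, 0]' --fingers '[0.25, 0.25, 0.25, 0.25, 0.25]'

```text
clock: 22.52
eef_pos: [359.9, 252.3, -29.5]
tool_rot: [-3.122, -0.001, 2.83]
force: [-1.7, -0.6, 6.2]
width: 36.1
```

play_rows --pt "0 0 -15" --pt "0 0 -40" --pt "0 0 -80" --pt "0 0 -100" --pt "0 0 -100" --turn '[0, 0, 0, 0, 0]' --fingers '[0.25, 0.25, 0.25, 0.25, 0.25]'

```text
clock: 23.15
eef_pos: [361.7, 254.7, 71.7]
tool_rot: [-3.125, 0.001, 2.829]
force: [-0.5, 0.6, -1.3]
width: 36.3
```

```bash
python3 look.py wrist w14; python3 go.py 564.5,249.3,60,156.5
```

```text
t 23.2 pos [361.1 254.   70.8] yaw 162.1 tilt [-3.123 -0.   ] w 36.8 F [-0.3 -0.1 -0.6]
564.5,249.3,60,156.5 slide [-195.    58.2    9.7] turn 0.098
```

View pics/w14.png

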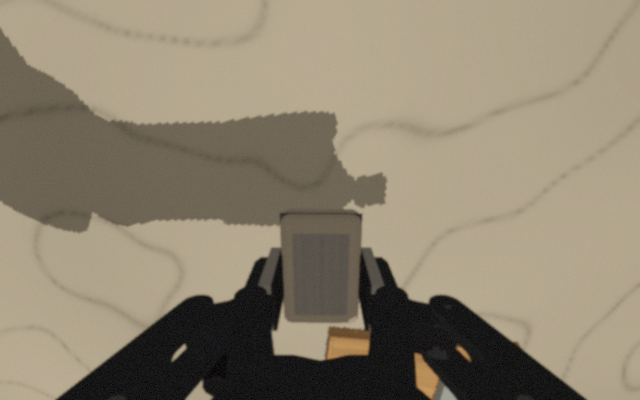

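The pill case is held level at (320,268). On to the near half of the tray.

play_rows --pt "-50 15 0" --pt "-100 30 3" --pt "-150 45 6" --pt "-195 58 10" --pt "-195 58 10" --turn '[0.03, 0.06, 0.098, 0.098, 0.098]' --fingers '[0.25, 0.25, 0.25, 0.25, 0.25]'

```text
clock: 23.82
eef_pos: [567.5, 247.0, 57.1]
tool_rot: [-3.122, 0.003, 2.726]
force: [-2.0, -1.1, -1.1]
width: 36.6
```

```bash
python3 go.py 564.5,249.3,-24.5,156.5
```

```text
t 23.82 pos [567.5 247.   57.1] yaw 156.2 tilt [-3.122e+00  3.000e-03] w 36.6 F [-2.  -1.1 -1.1]
564.5,249.3,-24.5,156.5 slide [ 3.9  2.5 81.6] turn -0.005
```

play_rows --pt "4 2.5 30" --pt "4 2.5 55" --pt "4 2.5 72" --pt "4 2.5 80" --pt "4 2.5 82" --turn '[0, 0, 0, 0, 0]' --fingers '[0.25, 0.25, 0.25, 0.25, 0.25]'

```text
clock: 24.45
eef_pos: [564.1, 249.5, -25.2]
tool_rot: [-3.122, 0.002, 2.727]
force: [0.3, -0.3, -0.4]
width: 36.3
```

```bash
python3 look.py wrist w15;  python3 go.py 564.5,249.3,-25,156.5
```

```text
t 24.5 pos [564.4 249.6 -24.9] yaw 156.2 tilt [-3.122e+00  3.000e-03] w 36.4 F [ 0.   1.2 -0.3]
564.5,249.3,-25,156.5 slide [-0.2 -0.2  0.1] turn -0.005
```

View pics/w15.png

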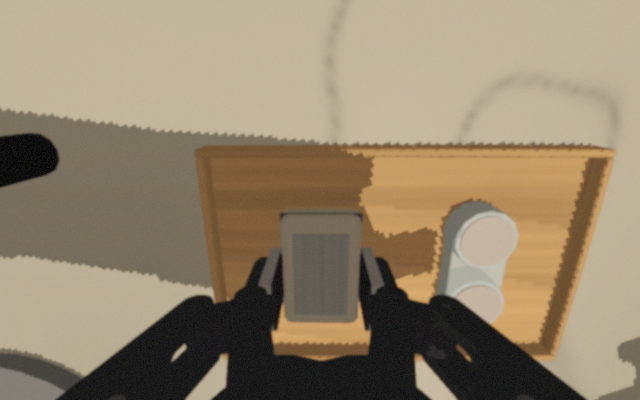

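The pill case is inside the left half at (320,268), clear of the lens case at (480,265). I'll release it.

play_rows --pt "0 0 0" --pt "0 0 0" --pt "0 0 0" --pt "0 0 0" --turn '[0, 0, 0, 0]' --fingers '[0.45, 0.65, 0.65, 0.65]'

```text
clock: 25.0
eef_pos: [564.5, 249.6, -24.7]
tool_rot: [-3.123, 0.003, 2.727]
force: [-0.5, 0.1, -0.1]
width: 55.6
```

play_rows --pt "0 0 -30" --pt "0 0 -70" --pt "0 0 -120" --pt "0 0 -130" --turn '[0, 0, 0, 0]' --fingers '[0.65, 0.65, 0.8, 0.8]'

```text
clock: 25.5
eef_pos: [567.1, 253.7, 109.0]
tool_rot: [-3.128, 0.007, 2.727]
force: [0.4, -0.2, -0.6]
width: 68.4
```

```bash
python3 look.py wrist w16 564.5,249.3,40,16,40 594,321.5,38,14,40 457,143,30,60,85; python3 go.py 457,143,70,113
```

```text
564.5,249.3,40,16,40 2602 rect [562.5 251.2] [38.7 57.5] 65.8 circ [563.3 252.7] 33.0 z [19.2 21.9 23.2]
594,321.5,38,14,40 2073 rect [593.4 321.8] [29.5 65.1] 66.5 circ [593.8 322.6] 32.6 z [15.4 20.2 21.6]
457,143,30,60,85 1078 rect [455.  141.7] [21.7 20.8] 57.2 circ [454.9 141.8] 11.2 z [61.8 74.2 75.7]
t 25.55 pos [566.8 253.1 108.5] yaw 156.2 tilt [-3.127  0.006] w 68.2 F [-0.3  0.8 -0.2]
457,143,70,113 slide [  56.3 -144.4   40.3] turn 0.754
```

View pics/w16.png

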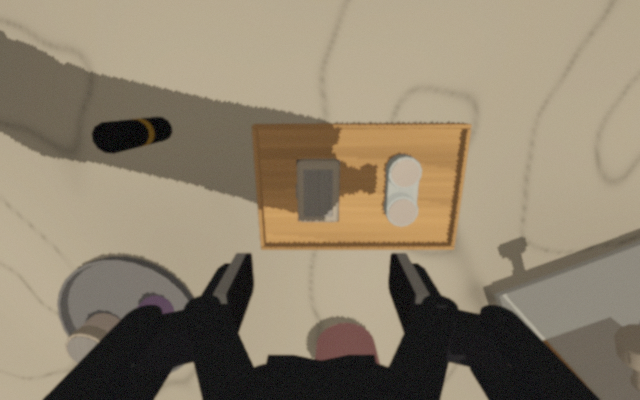

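Both cases lie flat in the tray: pill case (318,190), lens case (403,190). The lipstick is next, at (456,142).

play_rows --pt "15 -36 5" --pt "30 -72 10" --pt "45 -110 20" --pt "56 -143 30" --pt "56 -143 40" --turn '[0.17, 0.34, 0.51, 0.68, 0.754]' --fingers '[0.8, 0.8, 0.8, 0.8, 0.8]'

```text
clock: 26.18
eef_pos: [454.6, 140.6, 69.1]
tool_rot: [-3.129, 0.017, 1.967]
force: [-0.1, 1.1, -0.1]
width: 68.5
```

```bash
python3 look.py wrist w17 457,143,30,60,85; python3 go.py 456.3,142.5,40,113
```

```text
457,143,30,60,85 1138 rect [454.7 141.6] [21.3 21.2] 0.2 circ [454.7 141.7] 11.1 z [63.4 74.5 75.7]
t 26.23 pos [455.4 142.   68.2] yaw 112.7 tilt [-3.13   0.016] w 68.5 F [ 0.8 -0.3 -0.6]
456.3,142.5,40,113 slide [ 0.6  1.4 28.2] turn -0.005
```

View pics/w17.png

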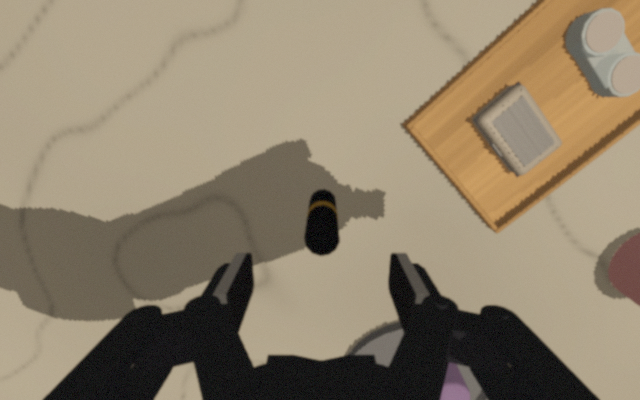

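The lipstick is centred, top at (322,242). I'll descend and grip near its top.

play_rows --pt "0.5 0.5 35" --pt "0.5 0.5 55" --pt "0.5 0.5 61" --pt "0.5 0.5 61" --pt "0.5 0.5 61" --turn '[0, 0, 0, 0, 0]' --fingers '[0.8, 0.8, 0.8, 0.7, 0.5]'

```text
clock: 26.85
eef_pos: [455.9, 141.8, 7.8]
tool_rot: [-3.131, 0.016, 1.967]
force: [0.0, -0.0, -0.0]
width: 43.7
```

play_rows --pt "0 0 0" --pt "0 0 0" --pt "0 0 0" --pt "0 0 0" --pt "0 0 0" --turn '[0, 0, 0, 0, 0]' --fingers '[0.1, 0.1, 0.1, 0.1, 0.1]'

```text
clock: 27.48
eef_pos: [456.4, 141.9, 8.3]
tool_rot: [-3.132, 0.016, 1.967]
force: [-0.1, -0.2, 5.7]
width: 20.5
```

play_rows --pt "0 0 -15" --pt "0 0 -40" --pt "0 0 -90" --pt "0 0 -110" --pt "0 0 -110" --turn '[0, 0, 0, 0, 0]' --fingers '[0.1, 0.1, 0.1, 0.1, 0.1]'

```text
clock: 28.1
eef_pos: [457.7, 144.2, 119.6]
tool_rot: [-3.136, 0.016, 1.966]
force: [0.0, -0.6, -0.1]
width: 20.6
```

```bash
python3 look.py wrist w18;python3 look.py scene s18; python3 go.py 580,-297.5,110,113
```

```text
t 28.2 pos [456.2 143.5 117.8] yaw 112.7 tilt [-3.132  0.016] w 20.3 F [ 0.4  0.1 -1.1]
580,-297.5,110,113 slide [-454.4  -55.7   15.7] turn -0.006
```

View pics/w18.png

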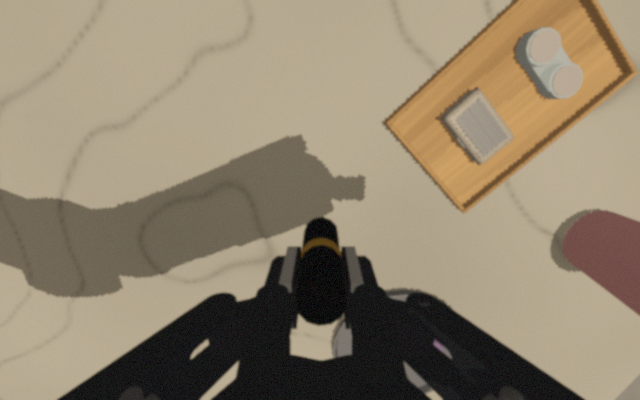

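View pics/s18.png

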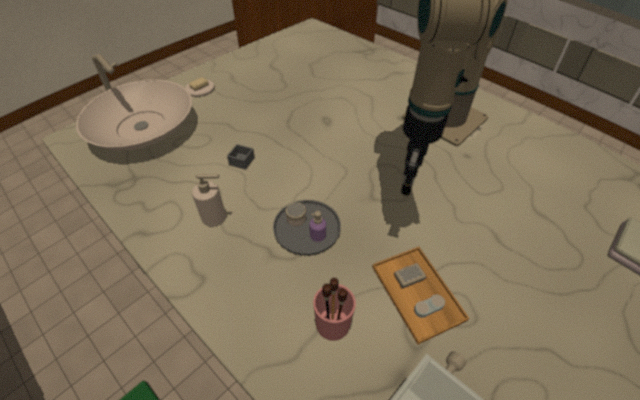

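The lipstick is held upright at (320,280). I'll carry it over to the well at z≈115.

play_rows --pt "-58 -7 2" --pt "-116 -14 4" --pt "-174 -21 5" --pt "-232 -28 6" --pt "-290 -35 8" --turn '[0, 0, 0, 0, 0]' --fingers '[0.1, 0.1, 0.1, 0.1, 0.1]'

```text
clock: 28.82
eef_pos: [535.1, -139.4, 113.1]
tool_rot: [-3.129, 0.014, 1.967]
force: [1.3, 0.2, 0.3]
width: 20.8
```

```bash
python3 go.py 580,-297.8,110,113
```

```text
t 28.82 pos [ 535.1 -139.4  113.1] yaw 112.7 tilt [-3.129  0.014] w 20.8 F [1.3 0.2 0.3]
580,-297.8,110,113 slide [-163.5  -19.6    5.7] turn -0.005
```

play_rows --pt "-55 -7 2" --pt "-110 -13 4" --pt "-163.5 -19.6 6" --pt "-163.5 -19.6 20" --pt "-163.5 -19.6 30" --turn '[0, 0, 0, 0, 0]' --fingers '[0.1, 0.1, 0.1, 0.1, 0.1]'

```text
clock: 29.45
eef_pos: [578.4, -296.9, 83.0]
tool_rot: [-3.127, 0.011, 1.967]
force: [-0.8, 0.5, -1.4]
width: 20.6
```

```bash
python3 look.py wrist w19 580,-298,45,28,45;python3 look.py scene s19 580,-298,45,28,40; python3 go.py 580,-297.8,60,113; python3 - <<'E'
import cv2
im=cv2.imread('pics/s19.png'); cv2.imwrite('pics/s19z.png',cv2.resize(im[90:210,180:340],None,fx=4,fy=4))
E
```

```text
580,-298,45,28,45 1333 rect [ 578.8 -299.4] [54.1 54.4] 23.1 circ [ 578.8 -299.3] 37.2 z [29.6 34.4 35.7]
580,-298,45,28,40 141 rect [ 579.9 -299.3] [58.5 54.5] 20.6 circ [ 579.8 -298.5] 36.4 z [28.4 32.  34.5]
t 29.55 pos [ 578.4 -295.5   83.3] yaw 112.9 tilt [-3.127  0.01 ] w 20.9 F [-0.2  0.7  0.1]
580,-297.8,60,113 slide [-2.5  0.9 23.3] turn -0.002
```

View pics/w19.png

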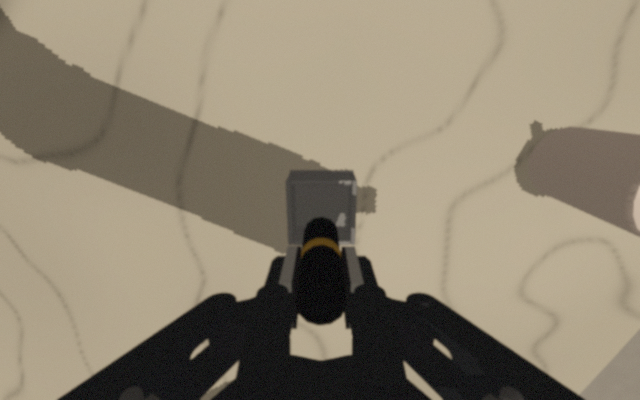

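View pics/s19z.png

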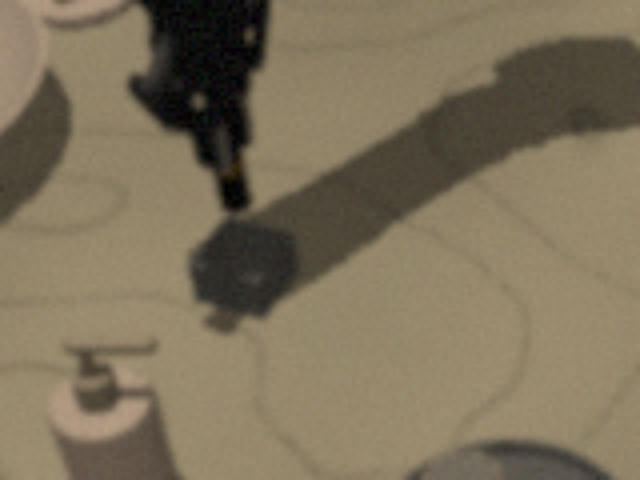

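The well's mouth is at (321,208) and the lipstick hangs over it, about 3 mm off centre. I'll centre it and lower.

play_rows --pt "-3 1 5" --pt "-3 1 25" --pt "-3 1 45" --pt "-3 1 55" --pt "-3 1 55" --turn '[0, 0, 0, 0, 0]' --fingers '[0.1, 0.1, 0.1, 0.1, 0.1]'

```text
clock: 30.18
eef_pos: [579.1, -298.4, 27.0]
tool_rot: [-3.125, 0.009, 1.97]
force: [0.7, 0.2, -1.0]
width: 20.3
```

```bash
python3 go.py 580,-298.5,13,113
```

```text
t 30.18 pos [ 579.1 -298.4   27. ] yaw 112.9 tilt [-3.125  0.009] w 20.3 F [ 0.7  0.2 -1. ]
580,-298.5,13,113 slide [-0.3  1.  14. ] turn -0.002
```

play_rows --pt "0 0.5 7" --pt "0 0.5 12" --pt "0 0.5 14" --pt "0 0.5 14" --turn '[0, 0, 0, 0]' --fingers '[0.1, 0.1, 0.1, 0.1]'

```text
clock: 30.68
eef_pos: [579.4, -298.4, 13.0]
tool_rot: [-3.125, 0.009, 1.97]
force: [-0.3, -0.4, -0.6]
width: 20.0
```

play_rows --pt "0 0 1" --pt "0 0 1" --turn '[0, 0]' --fingers '[0.1, 0.1]'

```text
clock: 30.92
eef_pos: [579.7, -298.5, 12.6]
tool_rot: [-3.126, 0.009, 1.97]
force: [-0.7, -0.6, 2.7]
width: 20.6
```

Contact at 2.7 N. I'll release and rise.

play_rows --pt "0 0 0" --pt "0 0 0" --pt "0 0 0" --pt "0 0 0" --pt "0 0 0" --turn '[0, 0, 0, 0, 0]' --fingers '[0.3, 0.4, 0.6, 0.6, 0.6]'

```text
clock: 31.55
eef_pos: [579.7, -298.5, 12.5]
tool_rot: [-3.126, 0.009, 1.97]
force: [0.3, 0.1, 0.6]
width: 51.5
```

play_rows --pt "0 0 -30" --pt "0 0 -70" --pt "0 0 -120" --pt "0 0 -150" --pt "0 0 -150" --turn '[0, 0, 0, 0, 0]' --fingers '[0.6, 0.6, 0.8, 0.8, 0.8]'

```text
clock: 32.17
eef_pos: [583.3, -296.9, 165.5]
tool_rot: [-3.13, 0.013, 1.97]
force: [0.4, -0.5, -0.7]
width: 68.6
```

play_rows --pt "60 50 0" --pt "100 100 0" --pt "100 100 0" --turn '[0, 0, 0]' --fingers '[0.8, 0.8, 0.8]'

```text
clock: 32.55
eef_pos: [637.8, -159.1, 162.1]
tool_rot: [-3.131, 0.009, 1.977]
force: [-0.5, -1.5, 0.4]
width: 68.2
```

```bash
python3 go.py;python3 look.py top t20 580,-298,20,60,95 620,34,30,25,58 620,34,25,78,100 620,-38,33,32,50 564,250,40,16,30 595,321,40,14,30 749,203,50,90,100 745,-180,40,8,120; python3 look.py scene s20 580,-298,20,60,90 580,-298,40,25,42 620,34,25,75,100 620,-38,33,32,50 564,250,40,14,30 595,321,40,14,30; python3 -c "
import cv2
im=cv2.imread('pics/s20.png'); cv2.imwrite('pics/s20z.png',cv2.resize(im[120:350,180:480],None,fx=2.5,fy=2.5))"
```

```text
t 32.55 pos [ 637.8 -159.1  162.1] yaw 113.3 tilt [-3.131  0.009] w 68.2 F [-0.5 -1.5  0.4]
580,-298,20,60,95 115 rect [ 580.  -296.1] [21.3 18.7] 9.0 circ [ 580.1 -296.8] 10.9 z [64.1 78.2 81. ]
620,34,30,25,58 157 rect [618.6  34.1] [36.3 35.6] 89.2 circ [619.3  34.3] 18.8 z [29.7 53.  57.2]
620,34,25,78,100 53 rect [619.2  30.9] [13.8 19.4] 6.1 circ [620.1  30.9] 10.4 z [79.3 87.2 89.2]
620,-38,33,32,50 378 rect [619.3 -37.2] [45.7 45.8] 88.4 circ [620.3 -36.6] 23.9 z [39.  41.6 43.8]
564,250,40,16,30 458 rect [564.5 253.2] [39.7 58.1] 66.0 circ [563.9 253.1] 34.4 z [18.9 22.3 24.7]
595,321,40,14,30 340 rect [595.  323.6] [29.9 64.2] 67.1 circ [595.  323.7] 32.1 z [15.6 20.4 22.8]
749,203,50,90,100 239 rect [750.3 203.1] [72.6 73.6] 53.6 circ [750.2 204.2] 38.1 z [91.1 94.7 97.4]
745,-180,40,8,120 290 rect [ 738.4 -174.9] [56.9 22.4] 52.2 circ [ 747.3 -181.8] 28.4 z [11.4 41.7 95.6]
580,-298,20,60,90 none
580,-298,40,25,42 184 rect [ 581.2 -297.2] [54.2 53.9] 20.5 circ [ 582.  -296.9] 35.7 z [26.  31.6 39. ]
620,34,25,75,100 51 rect [621.7  31.7] [12.7 19.9] 4.9 circ [624.6  31.9] 10.5 z [76.5 83.7 86.9]
620,-38,33,32,50 280 rect [621.7 -36.4] [47.5 44.3] 45.8 circ [621.9 -37.2] 24.6 z [34.6 39.1 41.2]
564,250,40,14,30 451 rect [566.2 250.9] [39.7 59.1] 65.8 circ [567.2 252.5] 33.9 z [16.4 20.6 22.8]
595,321,40,14,30 389 rect [596.9 322. ] [28.5 63.9] 69.4 circ [596.5 321.2] 32.1 z [14.9 19.2 21.5]
```

View pics/s20z.png

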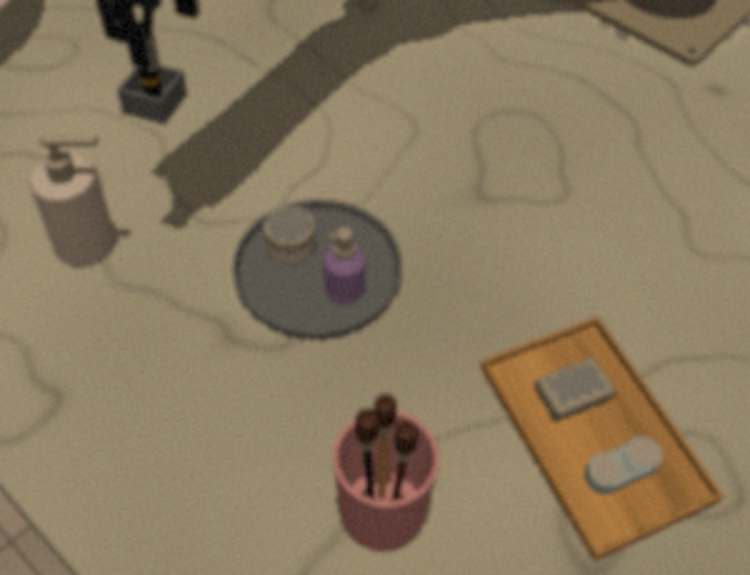

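View pics/t20.png

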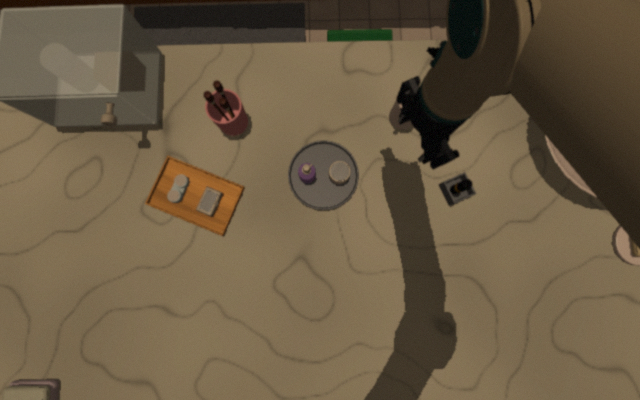

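All five items are in place. In the top view: lipstick in the well (458,188), atomizer (307,175) and jar (340,173) in the dish, and both cases in the tray. The arm has drifted close above the soap bottle, so I'll back off and check the bottle and lipstick clearly.

play_rows --pt "0 -50 0" --pt "0 -110 0" --pt "0 -150 0" --pt "0 -150 0" --pt "0 -150 0" --turn '[0, 0, 0, 0, 0]' --fingers '[0.8, 0.8, 0.8, 0.8, 0.8]'

```text
clock: 33.28
eef_pos: [498.8, -223.0, 163.7]
tool_rot: [-3.129, 0.012, 1.972]
force: [0.9, -0.0, 0.4]
width: 68.4
```

```bash
python3 go.py;python3 look.py top t21 580,-298,22,60,95 742,-180,60,8,160 749,203,50,8,180; python3 look.py scene s21 580,-298,22,50,95 745,-180,60,8,160 749,203,50,8,180; python3 - <<'E'
import cv2,numpy as np
from cell import vision
from h import *
for n,a,b,off in(("top","top0","t21",.8),("scene","scene0","s21",-.7)):
    p=vision.camera_params(n)
    for f in(a,b):
        P=cloud(p,np.load(f"pics/{f}.npz")['d'])
        for x,y in((745,-180),(749,203)):
            m=(np.hypot(P[...,0]-x,P[...,1]-y)<60)&(P[...,2]>8)&(P[...,2]<160); q=P[m][:,:2]; print(n,f,m.sum(),q.mean(0).round(1))
im=cv2.imread('pics/s21.png'); cv2.imwrite('pics/s21z.png',cv2.resize(im[110:270,170:350],None,fx=3.5,fy=3.5))
E
```

```text
t 33.27 pos [ 498.8 -223.   163.7] yaw 113.0 tilt [-3.129  0.012] w 68.4 F [ 0.9 -0.   0.4]
580,-298,22,60,95 8 rect [ 583.3 -294.5] [ 6.8 19.6] 36.8 circ [ 582.8 -294.8] 9.8 z [62.  74.4 81.6]
742,-180,60,8,160 1047 rect [ 751.9 -185.6] [57.  57.9] 3.5 circ [ 747.4 -184. ] 33.1 z [ 20.2  98.4 145.4]
749,203,50,8,180 1437 rect [750.  203.3] [72.9 72.6] 55.5 circ [750.3 203.9] 38.1 z [ 16.1  77.7 156.1]
580,-298,22,50,95 95 rect [ 580.2 -296.1] [21.2 20.5] 7.3 circ [ 580.8 -296.7] 12.3 z [52.8 71.9 78.6]
745,-180,60,8,160 1215 rect [ 756. -186.] [58.6 62.2] 8.0 circ [ 751.6 -183.5] 34.8 z [ 17.   86.9 142.4]
749,203,50,8,180 1836 rect [753.8 204.6] [72.1 75.6] 55.1 circ [752.3 203.4] 38.6 z [ 16.   75.3 154.8]
top top0 1048 [ 741.4 -179.2]
top top0 1383 [747.9 202.7]
top t21 1047 [ 741.4 -179.2]
top t21 1383 [747.9 202.5]
scene scene0 1218 [ 758.9 -171.9]
scene scene0 1768 [757.  206.6]
scene s21 1215 [ 758.9 -172. ]
scene s21 1768 [757.1 206.7]
```

View pics/s21z.png

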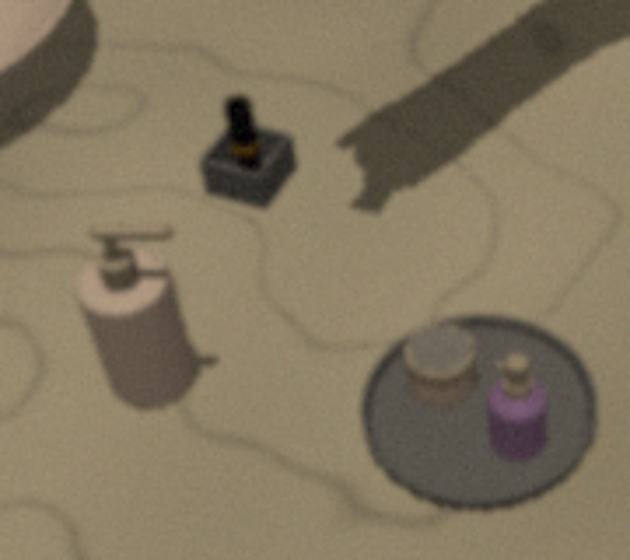

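The lipstick stands upright in the well at (240,135) in the crop, its top within 2 mm of the well's centre. The bottle and cup match the first pictures to within 0.2 mm. I'm handing in.

```bash
python3 -c "
from cell import ctrl
print(ctrl.finish_job())"
```

```text
the job is handed in; nothing more can be done
None
```

All five things are in their places, and I handed the job in at about 33 s of the 118 s allowed; no verdict is reported.

My last camera checks showed:
- **Tray:** The pill case and lens case lie flat, side by side and about 75 mm apart. Their tops are at about 22 mm and 20 mm, as expected on the tray floor.
- **Dish:** The atomizer and jar stand upright, each about 36 mm from the dish centre (the limit is 58 mm). I set both down at floor height before opening the fingers.
- **Well:** The lipstick stands upright, with its top about 2 mm from the well's centre.
- **Bystanders:** The brush cup and soap bottle match the first pictures to within about 0.2 mm. The gripper passed close above the soap bottle while retreating, and nothing moved.
- **Robot:** At hand-in it hung clear of everything, with the tool at about 164 mm.

Some things did not go as stated or agree:
- **First jar grasp:** It closed on nothing. Depth images showed the real fingertips about 35 mm higher than the reported TCP implies, so I used that offset for every later grasp and placing, going to TCP heights as low as about -32 mm.
- **Tool tilt:** It drifted to at most about 0.02 rad, which the moves cannot correct. It did no visible harm.
- **Camera agreement:** The cameras disagreed with each other by 2 to 3 mm (up to about 5 mm on tall items), which is well inside the tolerances.

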